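# Fetch the scoop from behind the teether

## Robot

A 6-joint arm with a two-finger parallel gripper is mounted at the origin on the work surface. World frame = base frame: x ahead of the robot, y to its left, z up, the work surface at z = 0. Lengths are in m, angles in rad, forces in N, time in s.
With the tool pointing down it reaches from about 0.35 to 0.975 m from the base axis. Payload 4.9 kg.
Tool frame: the origin (TCP) lies at the very end of the fingers, on their centre line; the grasp point (between the pads) lies 19 mm behind it; z points along the fingers, x is the direction in which the jaws open and shut, and the axes are right-handed (so a half turn about z gives the same grasp; the last joint's range is limited). The gripper opens to 85 mm and grips with 20 to 120 N. Pads are 22 mm wide; open, the fingers measure 114 mm over their backs; the gripper's body (76 mm by 85 mm) begins 54 mm behind the grasp point. The pads swing forward as they close: fully open they stand 13 mm farther back than shut.
Start: joints at [-1.443, 0.053, 1.613, -0, 1.476, -0.119], TCP at [0.153, -0.606, 0.231] pointing down, gripper open.
Joint ranges: [-3.01, 3.01], [-1.01, 2.22], [0.06, 2.58], [-1.02, 4.17], [0.09, 2.62], [-3.14, 3.14]. Speed limits (rad/s): [2.57, 2.57, 3.14, 3.14, 3.14, 3.14].

## Interface

Orientations are given as a rotation vector (axis times angle).
In Python, from station import ctrl, get_image, calibration, job gives the robot as it stands.
- The arm moves only by the tool jog_arm, never from a script. Its argument "deltas" is a list of rows, each a list of 3 entries, a list of its own where there are three numbers: the turn, a rotation vector about the tool's x, y, z in degrees, then the shift along the tool's x, y, z in m, then the finger opening in m, from 0 to 0.0854. In form: [[[ax, ay, az], [tx, ty, tz], gripper], ...]. A call has 1 to 12 rows; each row is the pose to reach, as a shift and turn from the pose commanded when the call began, along the tool's axes at that moment; what a row does not reach only later rows make up. A row lasts 1/12 s, in which the tool goes at most 41.7 mm and 7.16 degrees, less where a joint would pass 70% of its speed; a pose out of reach is approached as far as the arm can. A call with a gripper value outside its range is refused whole. The fingers move at their own pace and stop on an object; "squeeze" is the grip in N (left out, the last holds). Time passes only in rows, so rows that repeat a pose let the fingers close. It gives the time, the measured TCP pose, the force and the opening at its end, in the units of the state.
- ctrl.get_obs(): the state, without advancing time (a new reading comes with each control period).
- get_image(name): name is "side" or "top"; returns the picture (480x640x3 uint8, red, green, blue); there is no depth.
- calibration(name): a dict with "mtx" (3x3 intrinsics, pixels), "origin" and "rotation" of the camera in the world. Camera axes: x right, y up, looking along -z (the intrinsics and any distortion apply to the point x, -y, -z); pixel columns grow to the right and rows downward; lengths in m; the calibration is good to about 2 mm. A picture is of the moment at which its call begins. calibration takes no time and is no camera call.
- job.finish_job(): hands the job in, once; it reports no verdict.
The state is a dict: "t": time; "q": joint angles; "dq": joint speeds; "effort": joint torques, N m; "tool_pos": TCP position; "tool_rot": TCP orientation; "contact_force": force on the tool from outside, world axes, zero at the start; "wrist_torque": the same for the moment, N m; "opening": finger opening in m.
Only numpy, scipy, OpenCV 4.12 (cv2) and the standard library are available. Lean on these libraries where they do the work, as an engineer would, in place of code of your own. Each camera call takes 0.05 s, during which the arm holds its last target.

## Task

The measuring scoop hangs behind the teether on the same hook. First hang the teether on the other, empty hook and with it push the sliding stop on that hook's bar gently but fully home, and let go of the teether; then take the scoop off its hook and stand it upright in the shallow steel tray, letting go only once it stands. Leave everything else on the ledge where it is and do not let the teether or scoop drop or topple.

Things in the scene. Friction and masses are not known exactly. Their poses are not given: they have to be found in the camera images.
- crowded_hook: Bare steel hook stand fixed to the ledge: base 100 x 80 x 12 mm, post of 16 mm diameter on the origin, level round bar of 8 mm diameter, upper side 169 mm above the ledge, running from the post 125 mm along the stand's own -x (roughly towards the robot), then bent up into a tip. Nothing rises above the bar but the tip. Origin: post axis at ledge height, z up. The teether hangs about 92 mm, the scoop about 45 mm from the post.
- crowded_hook_tip (a point): Uppermost end of the upturned tip of the crowded hook's bar, 133 mm from the post; the tip's metal reaches 137 mm from the post and 12 mm above the bar's upper side. A hanging thing must be lifted 12 to 24 mm for its slot to pass the tip.
- spare_hook: Bare steel hook stand fixed to the ledge: base 100 x 80 x 12 mm, post of 16 mm diameter on the origin, level round bar of 8 mm diameter, upper side 169 mm above the ledge, running from the post 125 mm along the stand's own -x (roughly towards the robot), then bent up into a tip. Nothing rises above the bar but the tip. Origin: post axis at ledge height, z up. Empty but for a sliding stop.
- spare_hook_tip (a point): Uppermost end of the upturned tip of the spare hook's bar, 133 mm from the post; the tip's metal reaches 137 mm from the post and 12 mm above the bar's upper side. A hanging thing must be lifted 12 to 24 mm for its slot to pass the tip.
- stop (a joint): Grey round stop on the spare bar, 26 mm diameter (9 mm higher than the bar), 10 mm long; m: 0 out (starts 0 to 0.003), 0.020 home (towards post). Its front face starts 78 to 47 mm from the post (not measured). Slides with 4 N friction, stays where left; home it bears on rubber, 5 N more per mm: a push of 8 to 11 N shows it is home.
- buffer (a joint): Rubber buffer ring behind the sliding stop on the spare hook: how far it is squeezed, in m (0 = free, 5 N per mm; the stop rides on it, so that it is squeezed by 0.8 mm while the stop slides under its friction of 4 N). Hold the teether 3 to 5 mm clear above the bar while pushing, lest it bind. A squeeze of more than 3 mm, a push of some 16 N, does damage.
- teether_mid (a point): Teether of dark hard rubber, 148 mm high, 55 to 90 g: head plate with grip tab and hanging slot, and below it a ring of 69 mm diameter, 11 mm thick. The point is its middle, half-way up, 29 mm below the slot's upper edge; z up, x along the bar while it hangs (+x to the post).
- teether_tab (a point): Middle of the teether's grip tab: flat upright plate 34 mm wide (its own y), 10 mm thick (its own x, along the bar), from 24 mm below to 24 mm above this point. Its lower end is the upper edge of a slot 18 mm wide, 32 mm high that hangs on the bar, resting on its upper side. Pinch it front and back across the 10 mm with the finger ends 15 mm or more above the bar, to pass over tip and stop.
- scoop_mid (a point): White plastic measuring scoop, 176 mm high, 65 to 105 g: head plate with grip tab and hanging slot, a yoke 62 mm wide, and centred below it an open cup of 54 mm diameter, 42 mm high, with a flat foot of 50 mm diameter on which it stands. The point is its middle, half-way up, 40 mm below the slot's upper edge, 88 mm above the foot; z up, x along the bar while it hangs (+x to the post).
- scoop_tab (a point): Middle of the scoop's grip tab: flat upright plate 34 mm wide (its own y), 10 mm thick (its own x, along the bar), from 24 mm below to 24 mm above this point. Its lower end is the upper edge of a slot 18 mm wide, 32 mm high that hangs on the bar, resting on its upper side. Pinch it front and back across the 10 mm with the finger ends 15 mm or more above the bar, to pass over tip and stop.
- tray_in (a point): Shallow steel tray fixed to the ledge, 160 x 160 mm, rim 14 mm high, walls 4 mm. The point is the centre of its inner floor.
- bowls_mid (a point): Bystander: stack of two nested coral silicone bowls, 120 mm wide, 60 mm high; the point is its centre.
- bottle_mid (a point): Bystander: empty translucent bottle, 64 mm diameter, 170 mm high; the point is half-way up.
- jar_mid (a point): Bystander: glass jar with a metal cap, 72 mm diameter, 90 mm high; the point is half-way up.
- cup_mid (a point): Bystander: small white ceramic cup, 52 mm diameter, 55 mm high, between or behind the two hook stands; the point is half-way up.
- spoon_grip (a point): Bystander: spoon, 150 mm long, lying flat on the ledge; the point is on its handle.
There are look-alikes about, which are no part of the job. What is shaped like the crowded_hook but pink is not meant.

How it is judged:
By the outcome, as a careful person would: the job done as asked, in the order asked, and still so for the second after the job is handed in, with the robot touching nothing.
It also fails if it takes over 70 s, if anything falls off the work surface, if the arm or the gripper's body presses on something with over 40 N, if the wrist force passes 120 N, or if a joint passes its speed limit or range.

## Working session

There is one attempt and no reset: what is moved stays moved. The work goes in short steps, Python scripts to look and compute and a tool call to move; the robot and the scene stay as the last step left them, time stands still between calls to the robot, and variables do not carry over. Pictures are saved under pics/ and viewed, and the job is handed in when it is done.

Besides the shell and the picture viewer there is one more tool, called after ">>>" as name(argument=value, ...) on one line, values as JSON. jog_arm: Moves the arm, as the interface text tells. Its arguments: {"type":"object","properties":{"deltas":{"type":"array","items":{"type":"array"}},"squeeze":{"type":"number"}},"required":["deltas"]}

```bash
ls; mkdir -p pics; python3 - <<'E'
from station import ctrl,get_image,calibration,job
import cv2
for n in("side","top"):
    im=get_image(n); cv2.imwrite(f"pics/{n}0.png",im[:,:,::-1]); c=calibration(n); print(n,c)
print(ctrl.get_obs())
E
```

```text
pics
side {'mtx': array([[434.1874535 ,   0.        , 313.98181516],
       [  0.        , 434.1874535 , 237.82632244],
       [  0.        ,   0.        ,   1.        ]]), 'origin': array([0.24609175, 0.51053011, 0.76843528]), 'rotation': array([ 0.24583239, -0.9691697 , -2.48955306])}
top {'mtx': array([[454.26687768,   0.        , 316.95533888],
       [  0.        , 454.26687768, 247.34171633],
       [  0.        ,   0.        ,   1.        ]]), 'origin': array([0.40702875, 0.013919  , 1.02951896]), 'rotation': array([ 0.06310994, -0.11509557, -1.55800898])}
{'t': 0.1, 'q': array([-1.44301710e+00,  5.32814192e-02,  1.61415716e+00,  5.78235832e-06,
        1.47597239e+00, -1.19021339e-01]), 'dq': array([-0.00140617, -0.00174032, -0.00505643, -0.00021796,  0.00024669,
        0.00199903]), 'effort': array([-1.56442275e-03, -3.94906569e+01, -3.71362317e+01, -2.36736978e-04,
        3.98070508e-03, -2.09399751e-06]), 'tool_pos': array([ 0.15260693, -0.60550957,  0.23019151]), 'tool_rot': array([-2.47696663e+00,  1.93032886e+00,  2.02126554e-03]), 'contact_force': array([-0.70508222,  0.1465655 , -0.95114584]), 'wrist_torque': array([-0.05284089, -0.00029778,  0.03065944]), 'opening': 0.08523807086589492}
```

View pics/side0.png

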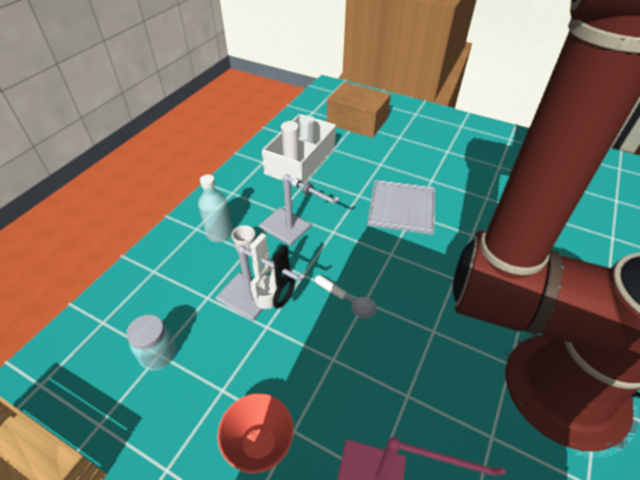

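View pics/top0.png

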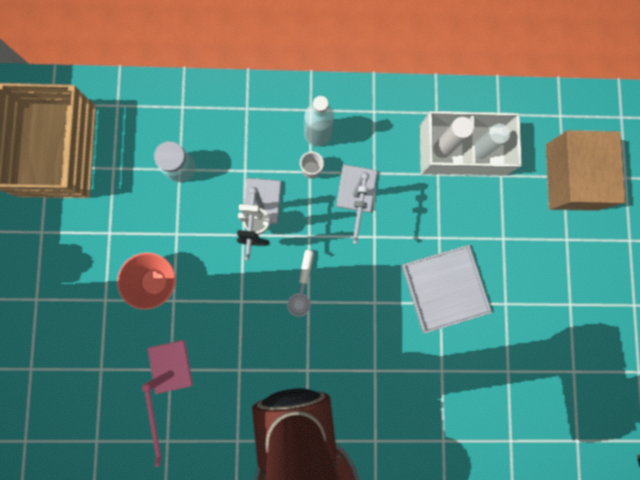

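```bash
python3 - <<'E'
import cv2
t=cv2.imread("pics/top0.png");s=cv2.imread("pics/side0.png")
cv2.imwrite("pics/t1.png",cv2.resize(t[140:280,230:390],None,fx=5,fy=4.2857,interpolation=2)[:600] if 0 else cv2.resize(t[150:270,230:390],None,fx=5,fy=5,interpolation=2))
cv2.imwrite("pics/s1.png",cv2.resize(s[165:325,205:365],None,fx=3.75,fy=3.75,interpolation=2))
cv2.imwrite("pics/t2.png",cv2.resize(t[235:340,395:500],None,fx=5,fy=5,interpolation=2))
E
```

```text
(no output)
```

View pics/t1.png

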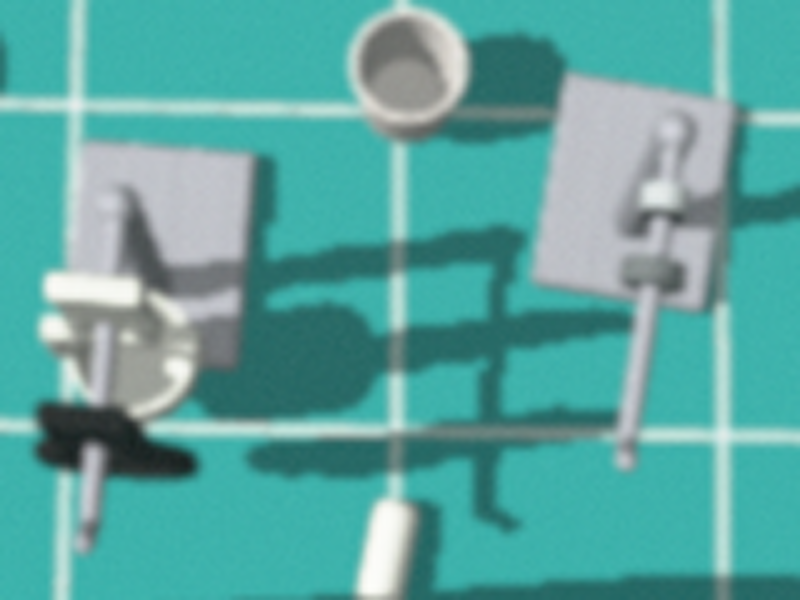

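View pics/s1.png

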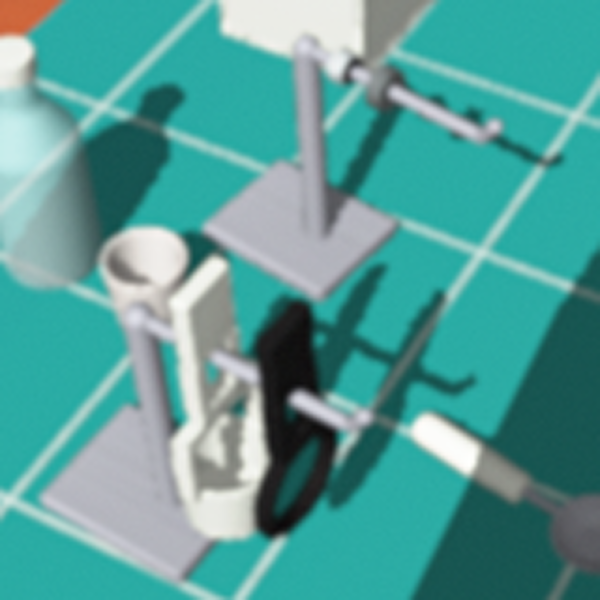

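View pics/t2.png

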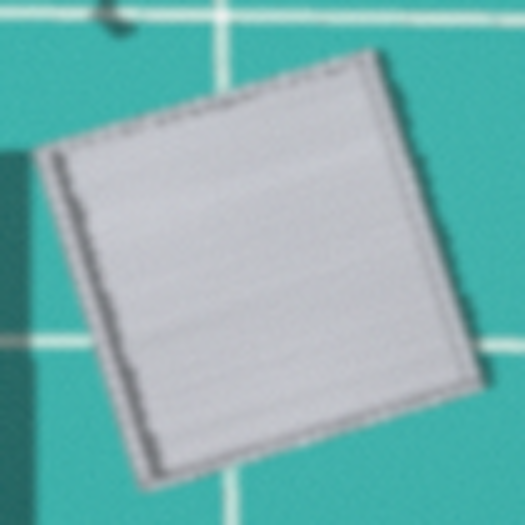

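```bash
cat > h.py <<'E'
import numpy as np,cv2
from scipy.spatial.transform import Rotation as R
from scipy.optimize import least_squares
from station import calibration
C={n:calibration(n) for n in("side","top")}
def proj(n,P):
    c=C[n]; Rm=R.from_rotvec(c["rotation"]).as_matrix()
    p=(np.atleast_2d(P)-c["origin"])@Rm
    p=p*[1,-1,-1]; p=p@c["mtx"].T
    return p[:,:2]/p[:,2:]
def ray(n,uv):
    c=C[n]; Rm=R.from_rotvec(c["rotation"]).as_matrix()
    d=np.linalg.inv(c["mtx"])@[uv[0],uv[1],1]; return c["origin"],Rm@(d*[1,-1,-1])
def onz(n,uv,z):
    o,d=ray(n,uv); return o+d*(z-o[2])/d[2]
def pose(p,L):
    c,s=np.cos(p[2]),np.sin(p[2]); L=np.atleast_2d(L)
    return np.c_[p[0]+c*L[:,0]-s*L[:,1],p[1]+s*L[:,0]+c*L[:,1],L[:,2]]
T1=lambda x,y:(230+(x+.5)/5-.5,150+(y+.5)/5-.5)
S1=lambda x,y:(205+(x+.5)/3.75-.5,165+(y+.5)/3.75-.5)
T2=lambda x,y:(395+(x+.5)/5-.5,235+(y+.5)/5-.5)
E
cat > fit.py <<'E'
from h import *
def c(i,j,bx): return [bx+.05*i,.04*j,.012]
def model(bx):return {'fl':c(1,1,bx),'fr':c(1,-1,bx),'nr':c(-1,-1,bx),'nl':c(-1,1,bx),'tip':[-.133,0,.181]}
obs={'crowded':[('top','fl',T1(82,143)),('top','fr',T1(256,155)),('top','nr',T1(238,368)),('top','tip',T1(84,546)),
 ('side','fr',S1(130,403)),('side','fl',S1(40,498)),('side','nl',S1(180,580)),('side','tip',S1(363,416))],
'spare':[('top','fl',T1(566,75)),('top','fr',T1(737,104)),('top','nr',T1(708,312)),('top','nl',T1(533,280)),('top','tip',T1(626,462)),
 ('side','fr',S1(285,160)),('side','fl',S1(203,228)),('side','nl',S1(318,300)),('side','nr',S1(398,228)),('side','tip',S1(493,126))]}
# joint fit w/ per-camera pixel bias absorbed by small camera origin offsets? first plain
for k,o in obs.items():
    def f(p):
        m=model(p[3]); return np.concatenate([proj(v,pose(p,m[n]))[0]-uv for v,n,uv in o])
    r=least_squares(f,[.65,0 if k=='spare' else .15,0,0])
    print(k,r.x.round(4),np.degrees(r.x[2]).round(2)); print(r.fun.reshape(-1,2).round(1).tolist())
    p=r.x
    print('tip',pose(p,[-.133,0,.181])[0].round(4))
tc=[onz('top',T2(*q),.014) for q in[(37,150),(376,48),(490,382),(145,490)]]
print(np.round(tc,4),np.mean(tc,0))
E
python3 fit.py
```

```text
crowded [ 0.6133  0.1103 -0.0698  0.0143] -4.0
[[-0.7, -0.0], [-0.5, 0.6], [-0.8, 1.0], [-1.0, 0.1], [-0.3, -0.9], [-0.4, -0.8], [0.0, -0.8], [0.5, -1.4]]
tip [0.4806 0.1196 0.181 ]
spare [ 0.6463 -0.1054 -0.1655  0.0144] -9.48
[[-0.3, -0.0], [-0.5, 0.3], [-1.6, 0.7], [-1.0, 0.9], [-0.9, -0.0], [-0.6, -1.0], [-0.2, -1.2], [0.6, -1.8], [0.3, -1.9], [0.4, -1.2]]
tip [ 0.5151 -0.0835  0.181 ]
[[ 0.4864 -0.2116  0.014 ]
 [ 0.5348 -0.3677  0.014 ]
 [ 0.3843 -0.415   0.014 ]
 [ 0.3355 -0.258   0.014 ]] [ 0.43526949 -0.31308019  0.014     ]
```

```bash
cat > ov.py <<'E'
from h import *
P={'c':(.6133,.1103,-.0698),'s':(.6463,-.1054,-.1655)}
def box(p,x,hx,y,z0,z1):
    L=np.array([[x+i*hx,y+j*.017,z] for z in(z0,z1) for i,j in((-1,-1),(1,-1),(1,1),(-1,1))]); return pose(p,L)
def draw(n,im,o,k):
    def seg(W,cl=(0,0,255)):
        q=proj(n,W); q=((q-o+.5)*k-.5)
        cv2.polylines(im,[np.int32(q.round())],False,cl,1,cv2.LINE_AA)
    for x in(-.092,-.045):
        b=box(P['c'],x,.005,0,.169,.217)
        seg(b[[0,1,2,3,0]],(255,0,0));seg(b[[4,5,6,7,4]])
    for s in 'cs':
        seg(pose(P[s],[[0,0,.169],[-.13,0,.169]]),(0,255,255))
        for d in(.04,.06,.08,.1): seg(pose(P[s],[[-d,-.013,.165],[-d,.013,.165]]),(255,0,255))
    return im
t=cv2.imread("pics/top0.png");s=cv2.imread("pics/side0.png")
cv2.imwrite("pics/t3.png",draw("top",cv2.resize(t[150:270,230:390],None,fx=5,fy=5,interpolation=2),[230,150],5))
cv2.imwrite("pics/s3.png",draw("side",cv2.resize(s[165:325,205:365],None,fx=3.75,fy=3.75,interpolation=2),[205,165],3.75))
E
python3 ov.py
```

```text
(no output)
```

View pics/t3.png

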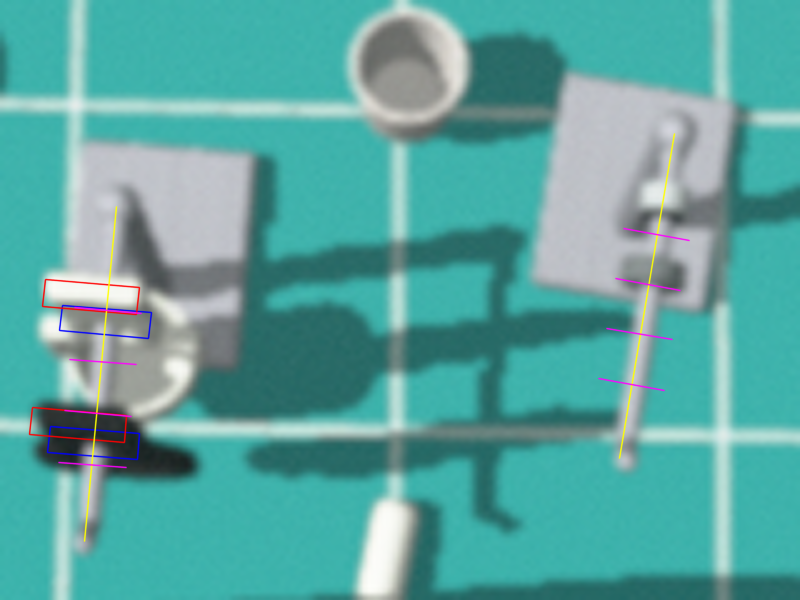

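View pics/s3.png

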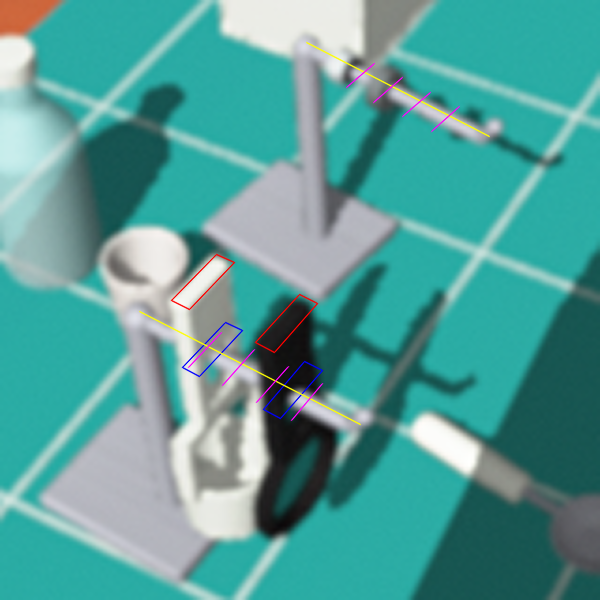

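```bash
cat > go.py <<'E'
# usage: go.py stand lx ly z  -> tool-frame deltas from measured pose to stand-local target, tool x along bar
import sys; from h import *; from station import ctrl
P={'c':(.6133,.1103,-.0698),'s':(.6463,-.1054,-.1655)}
o=ctrl.get_obs()
k=sys.argv[1]; a=[float(v) for v in sys.argv[2:5]]
if k in P: W=pose(P[k],[a])[0]; yaw=P[k][2]
else: W=np.array(a); yaw=float(sys.argv[5])
Rt=R.from_rotvec(o["tool_rot"]); 
Rg=R.from_matrix(np.array([[np.cos(yaw),np.sin(yaw),0],[np.sin(yaw),-np.cos(yaw),0],[0,0,-1]]))
print("t",o["t"],"pos",o["tool_pos"].round(4),"F",o["contact_force"].round(2),"open",round(o["opening"],4),"xdir",np.degrees(np.arctan2(*Rt.as_matrix()[[1,0],0])).round(2))
for q in P: 
    d=o["tool_pos"]-pose(P[q],[[0,0,0]])[0]; c,s=np.cos(P[q][2]),np.sin(P[q][2]); print(q,"local",(np.array([c*d[0]+s*d[1],-s*d[0]+c*d[1],d[2]])*1000).round(1))
print("turn deg",np.degrees((Rt.inv()*Rg).as_rotvec()).round(2),"shift",Rt.inv().apply(W-o["tool_pos"]).round(4),"world",W.round(4))
E
python3 go.py c -.092 0 .29
```

```text
t 0.1 pos [ 0.1526 -0.6055  0.2302] F [-0.71  0.15 -0.95] open 0.0852 xdir -75.86
c local [-409.6 -746.2  230.2]
s local [-404.6 -574.6  230.2]
turn deg [ -0.08   0.08 -71.86] shift [-0.6103 -0.5342 -0.0586] world [0.5215 0.1167 0.29  ]
```

>>> jog_arm(deltas=[[[0,0,0],[0,0,-0.04],0.036],[[0,0,-10],[-0.03,-0.026,-0.059],0.036],[[0,0,-72],[-0.61,-0.534,-0.059],0.036],[[0,0,-72],[-0.61,-0.534,-0.059],0.036],[[0,0,-72],[-0.61,-0.534,-0.059],0.036],[[0,0,-72],[-0.61,-0.534,-0.059],0.036],[[0,0,-72],[-0.61,-0.534,-0.059],0.036],[[0,0,-72],[-0.61,-0.534,-0.059],0.036],[[0,0,-72],[-0.61,-0.534,-0.059],0.036],[[0,0,-72],[-0.61,-0.534,-0.059],0.036],[[0,0,-72],[-0.61,-0.534,-0.059],0.036],[[0,0,-72],[-0.61,-0.534,-0.059],0.036]], squeeze=40)

```text
t: 1.1
tool_pos: [0.3594, -0.1994, 0.2895]
tool_rot: [-3.14, 0.1, -0.0]
contact_force: [0.2, -0.8, -0.3]
opening: 0.036
```

```bash
python3 go.py c -.092 0 .29
```

```text
t 1.1 pos [ 0.3594 -0.1994  0.2895] F [ 0.19 -0.85 -0.26] open 0.036 xdir -3.65
c local [-231.7 -326.7  289.5]
s local [-267.5 -140.   289.5]
turn deg [-0.   -0.01  0.35] shift [ 0.1417 -0.3258 -0.0005] world [0.5215 0.1167 0.29  ]
```

>>> jog_arm(deltas=[[[0,0,0],[0.142,-0.326,0],0.036],[[0,0,0],[0.142,-0.326,0],0.036],[[0,0,0],[0.142,-0.326,0],0.036],[[0,0,0],[0.142,-0.326,0],0.036],[[0,0,0],[0.142,-0.326,0],0.036],[[0,0,0],[0.142,-0.326,0],0.036],[[0,0,0],[0.142,-0.326,0],0.036],[[0,0,0],[0.142,-0.326,0],0.036],[[0,0,0],[0.142,-0.326,0],0.036],[[0,0,0],[0.142,-0.326,0],0.036],[[0,0,0],[0.142,-0.326,0],0.036],[[0,0,0],[0.142,-0.326,0],0.036]])

```text
t: 2.1
tool_pos: [0.5225, 0.1138, 0.2893]
tool_rot: [3.139, -0.106, -0.002]
contact_force: [0.5, 0.2, 0.6]
opening: 0.036
```

```bash
python3 go.py c -.092 0 .24; python3 - <<'E'
from station import *
import cv2
for n in("side","top"): cv2.imwrite(f"pics/{n}1.png",get_image(n)[:,:,::-1])
E
```

```text
t 2.1 pos [0.5225 0.1138 0.2893] F [0.48 0.24 0.56] open 0.036 xdir -3.86
c local [-90.8  -2.8 289.3]
s local [-158.2  195.8  289.3]
turn deg [0.03 0.06 0.13] shift [-0.0011 -0.0029  0.0493] world [0.5215 0.1167 0.24  ]
```

View pics/side1.png

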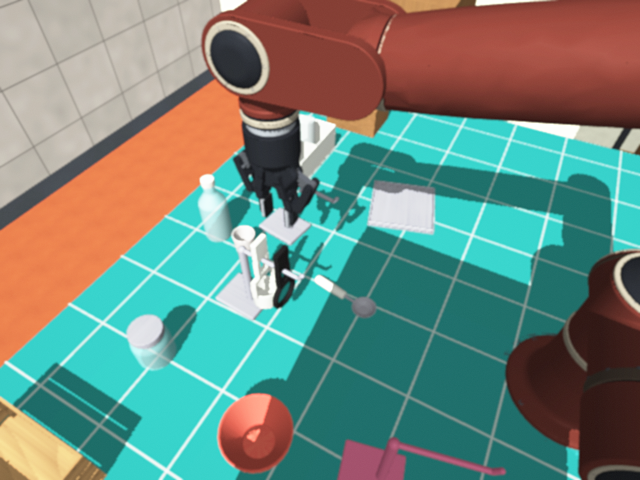

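View pics/top1.png

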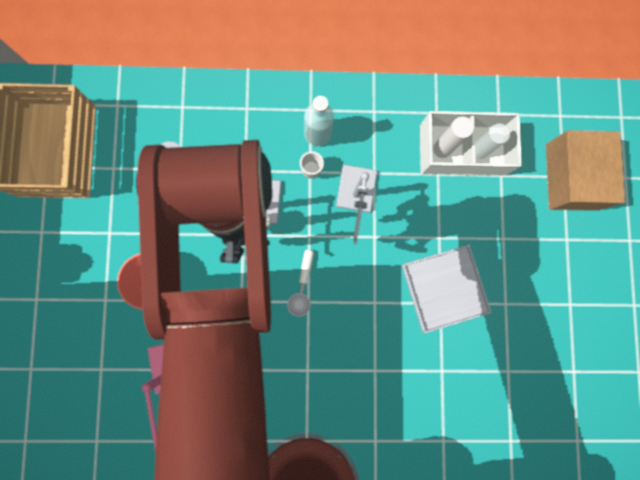

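```bash
cat > crop.py <<'E'
import sys,cv2
from station import get_image
from h import *
# crop.py name out x0 y0 w [mark]
n,out,x0,y0,w=sys.argv[1],sys.argv[2],*map(int,sys.argv[3:6])
im=get_image(n)[:,:,::-1].copy(); k=560/w
c=cv2.resize(im[y0:y0+w,x0:x0+w],None,fx=k,fy=k,interpolation=2)
from station import ctrl
o=ctrl.get_obs(); p=o["tool_pos"]
q=(proj(n,[p])[0]-[x0,y0]+.5)*k-.5; cv2.drawMarker(c,(int(q[0]),int(q[1])),(0,0,255),0,10,1)
print("TCP px crop",q.round(1)); cv2.imwrite(f"pics/{out}.png",c)
E
python3 crop.py side a1 200 130 160
```

```text
TCP px crop [277.7 310.1]
```

View pics/a1.png

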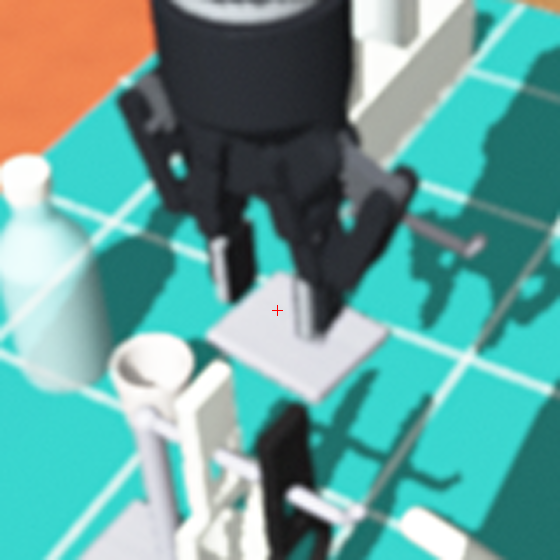

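>>> jog_arm(deltas=[[[0,0,0],[-0.001,-0.003,0.055],0.036],[[0,0,0],[-0.001,-0.003,0.055],0.036],[[0,0,0],[-0.001,-0.003,0.055],0.036],[[0,0,0],[-0.001,-0.003,0.055],0.036],[[0,0,0],[-0.001,-0.003,0.055],0.036]])

```text
t: 2.67
tool_pos: [0.5227, 0.1169, 0.2364]
tool_rot: [-3.14, 0.107, -0.003]
contact_force: [-0.2, 0.4, -0.1]
opening: 0.0359
```

```bash
python3 go.py c -.092 0 .186;python3 crop.py side a2 200 165 140;python3 crop.py top a3 210 170 140
```

```text
t 2.6667 pos [0.5227 0.1169 0.2364] F [-0.22  0.44 -0.14] open 0.0359 xdir -3.9
c local [-90.9   0.3 236.4]
s local [-158.6  198.9  236.4]
turn deg [-0.01 -0.11  0.1 ] shift [-0.0012  0.0003  0.0504] world [0.5215 0.1167 0.186 ]
TCP px crop [319.5 311.5]
TCP px crop [135.5 249.5]
```

View pics/a2.png

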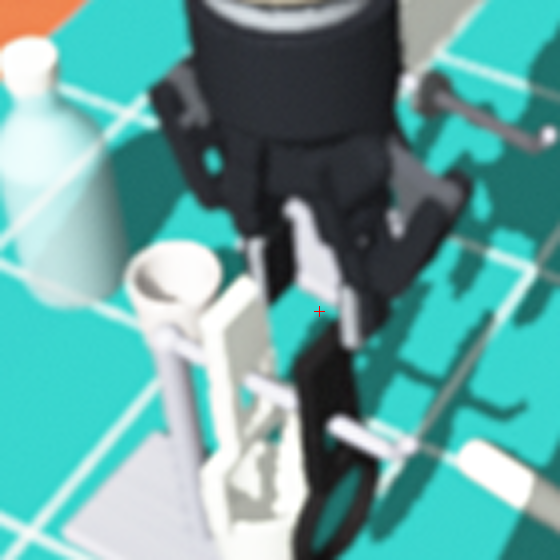

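View pics/a3.png

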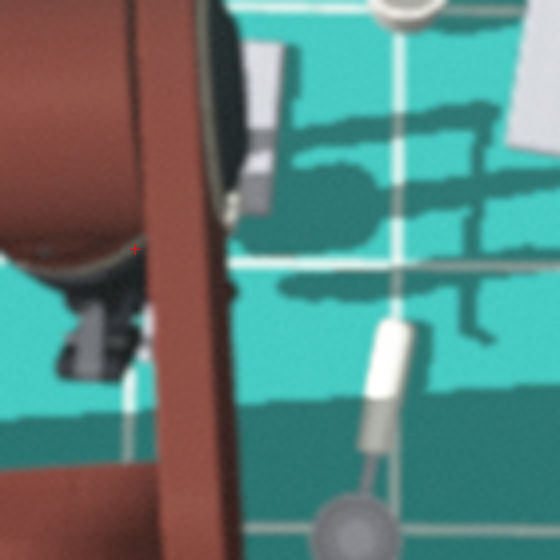

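>>> jog_arm(deltas=[[[0,0,0],[-0.001,0,0.025],0.036],[[0,0,0],[-0.001,0,0.049],0.036],[[0,0,0],[-0.001,0,0.049],0.036],[[0,0,0],[-0.001,0,0.049],0.036]])

```text
t: 3.1
tool_pos: [0.5207, 0.1173, 0.1857]
tool_rot: [3.14, -0.106, -0.002]
contact_force: [-0.2, 0.1, 0.4]
opening: 0.0355
```

```bash
python3 go.py c -.092 0 .186;python3 crop.py side b2 200 165 140
```

```text
t 3.1 pos [0.5207 0.1173 0.1857] F [-0.18  0.07  0.37] open 0.0355 xdir -3.86
c local [-92.9   0.5 185.7]
s local [-160.6  199.   185.7]
turn deg [0.01 0.09 0.14] shift [ 0.0009  0.0005 -0.0003] world [0.5215 0.1167 0.186 ]
TCP px crop [328.5 389.9]
```

View pics/b2.png

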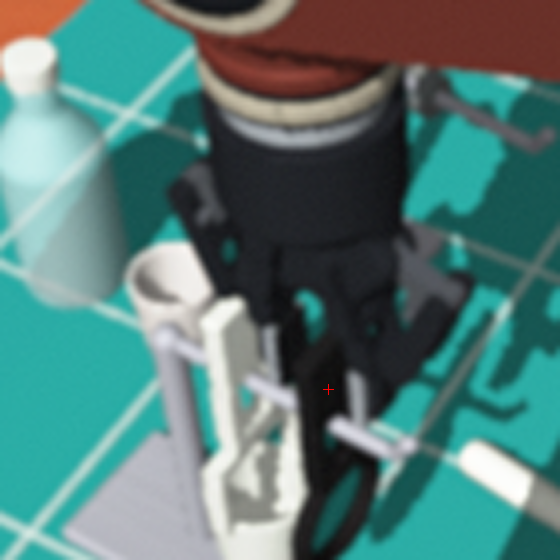

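>>> jog_arm(deltas=[[[0,0,0],[0,0,0],0.02],[[0,0,0],[0,0,0],0.014],[[0,0,0],[0,0,0],0.006],[[0,0,0],[0,0,0],0.004],[[0,0,0],[0,0,0],0.004],[[0,0,0],[0,0,0],0.004]], squeeze=50)

```text
t: 3.65
tool_pos: [0.5224, 0.1174, 0.188]
tool_rot: [-3.139, 0.106, -0.006]
contact_force: [0.9, -0.5, 6.1]
opening: 0.0094
```

```bash
python3 go.py c -.092 0 .204;python3 crop.py side b3 200 165 140
```

```text
t 3.65 pos [0.5224 0.1174 0.188 ] F [ 0.94 -0.49  6.12] open 0.0094 xdir -3.86
c local [-91.1   0.8 188. ]
s local [-158.9  199.4  188. ]
turn deg [-0.03 -0.23  0.14] shift [-0.0008  0.0008 -0.016 ] world [0.5215 0.1167 0.204 ]
TCP px crop [326.8 388.3]
```

View pics/b3.png

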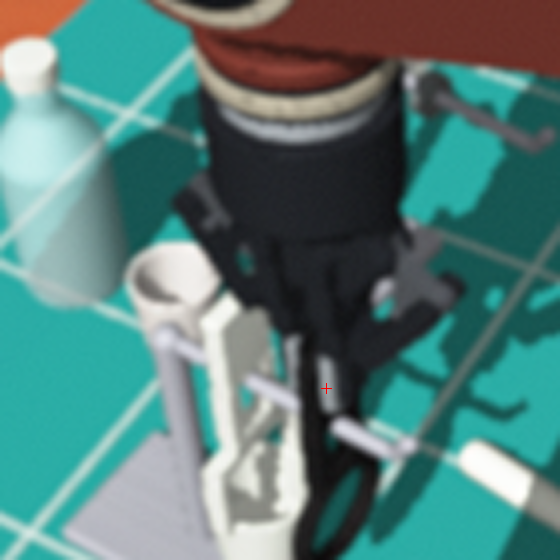

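>>> jog_arm(deltas=[[[0,0,0],[0,0,-0.008],0.004],[[0,0,0],[0,0,-0.014],0.004],[[0,0,0],[0,0,-0.02],0.004],[[0,0,0],[0,0,-0.02],0.004],[[0,0,0],[0,0,-0.02],0.004]])

```text
t: 4.12
tool_pos: [0.5212, 0.1174, 0.2062]
tool_rot: [-3.14, 0.106, -0.001]
contact_force: [0.6, -1.3, -1.1]
opening: 0.0097
```

```bash
python3 go.py c -.17 0 .206;python3 crop.py side b4 200 165 140
```

```text
t 4.1167 pos [0.5212 0.1174 0.2062] F [ 0.62 -1.32 -1.14] open 0.0097 xdir -3.86
c local [-92.4   0.6 206.2]
s local [-160.1  199.1  206.2]
turn deg [-0.01 -0.02  0.14] shift [-0.0776  0.0004  0.0001] world [0.4437 0.1222 0.206 ]
TCP px crop [327.7 362.9]
```

View pics/b4.png

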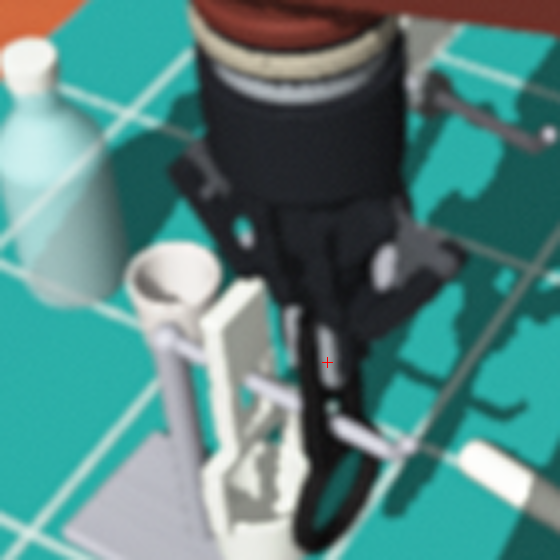

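>>> jog_arm(deltas=[[[0,0,0],[-0.01,0,-0.02],0.004],[[0,0,0],[-0.02,0,-0.02],0.004],[[0,0,0],[-0.03,0,-0.02],0.004],[[0,0,0],[-0.04,0,-0.02],0.004],[[0,0,0],[-0.05,0,-0.02],0.004],[[0,0,0],[-0.06,0,-0.02],0.004],[[0,0,0],[-0.07,0,-0.02],0.004],[[0,0,0],[-0.078,0,-0.02],0.004],[[0,0,0],[-0.078,0,-0.02],0.004],[[0,0,0],[-0.078,0,-0.02],0.004]])

```text
t: 5.0
tool_pos: [0.4434, 0.1227, 0.2266]
tool_rot: [-3.14, 0.105, -0.003]
contact_force: [-0.1, 0.4, -0.3]
opening: 0.0088
```

```bash
python3 go.py s -.17 0 .206;python3 crop.py side b5 200 165 140
```

```text
t 5.0 pos [0.4434 0.1227 0.2266] F [-0.15  0.36 -0.26] open 0.0088 xdir -3.85
c local [-170.4    0.5  226.6]
s local [-237.7  191.6  226.6]
turn deg [-0.02 -0.09  5.64] shift [0.0485 0.1973 0.0206] world [ 0.4786 -0.0774  0.206 ]
TCP px crop [483.8 408.1]
```

View pics/b5.png

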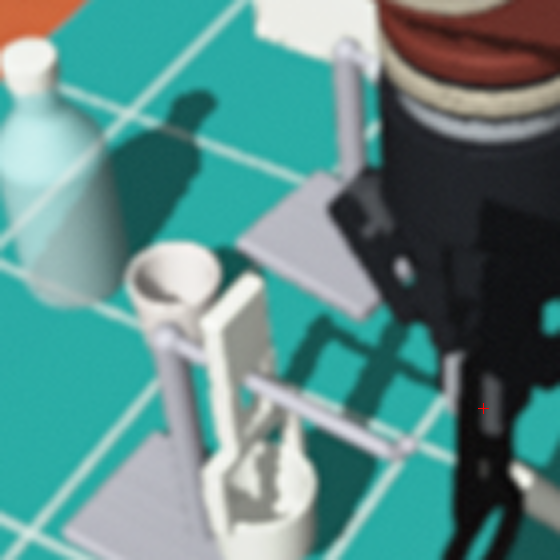

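```bash
python3 crop.py side b6 270 190 140;python3 crop.py top b7 200 170 160
```

```text
TCP px crop [203.7 308.2]
TCP px crop [141.1 377.8]
```

View pics/b6.png

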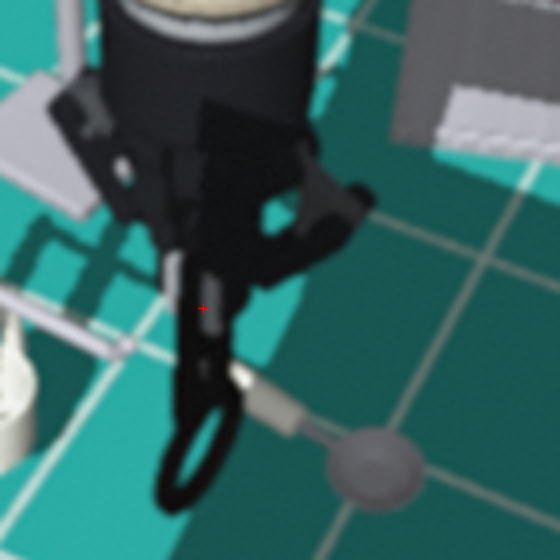

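View pics/b7.png

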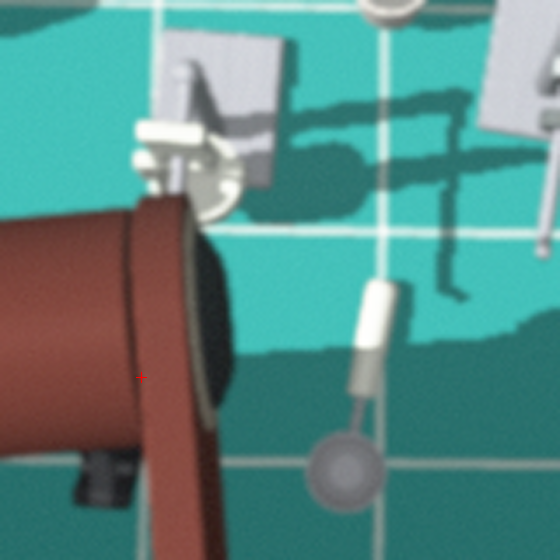

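```bash
cat > tz.py <<'E'
from h import *
def ringpts(tcp,yaw,dz,tilt=0,roll=0):
    # teether frame at slot upper edge; ring centre below: bottom -.103, dia .069
    a=np.linspace(0,2*np.pi,60); L=[]
    for x in(-.0055,.0055):
        L.append(np.c_[np.full(60,x),.0345*np.cos(a),-.103+.0345+.0345*np.sin(a)])
    L=np.vstack(L)
    Rt=R.from_euler('z',yaw)*R.from_euler('y',tilt)*R.from_euler('x',roll)
    piv=np.array([0,0,.036])  # grasp point relative to slot edge approx
    return tcp+[0,0,dz]+[0,0,piv[2]]+Rt.apply(L-piv)
def ext(tcp,dz,org,k,tilt=0,roll=0):
    q=(proj('side',ringpts(np.array(tcp),-.067,dz,tilt,roll))-org+.5)*k-.5
    return q.min(0).round(0),q.max(0).round(0)
print("b4",ext([.5212,.1174,.2062],-.019,[200,165],4))
for dz in(-.019,-.026,-.033): print("b6",dz,ext([.4434,.1227,.2266],dz,[270,190],4))
for ti in(-.15,.15): print("b6 tilt",ti,ext([.4434,.1227,.2266],-.019,[270,190],4,ti))
for ti in(-.15,.15): print("b6 roll",ti,ext([.4434,.1227,.2266],-.019,[270,190],4,0,ti))
E
python3 tz.py
```

```text
b4 (array([284., 412.]), array([389., 558.]))
b6 -0.019 (array([149., 357.]), array([253., 512.]))
b6 -0.026 (array([149., 366.]), array([253., 520.]))
b6 -0.033 (array([149., 376.]), array([252., 529.]))
b6 tilt -0.15 (array([117., 342.]), array([225., 491.]))
b6 tilt 0.15 (array([179., 368.]), array([284., 529.]))
b6 roll -0.15 (array([168., 331.]), array([271., 484.]))
b6 roll 0.15 (array([129., 380.]), array([235., 537.]))
```

```bash
python3 - <<'E'
import cv2,numpy as np
a=cv2.imread("pics/b4.png")[260:560,240:440];b=cv2.imread("pics/b6.png")[220:520,110:310]
cv2.imwrite("pics/cmp.png",cv2.resize(np.hstack([a,b]),None,fx=2,fy=2,interpolation=2))
E
```

```text
(no output)
```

View pics/cmp.png

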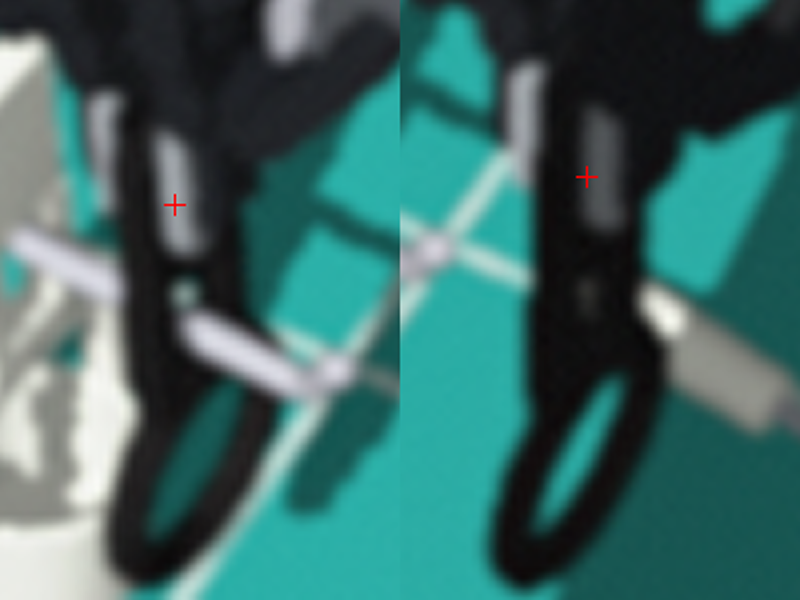

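>>> jog_arm(deltas=[[[0,0,0],[-0.03,0,-0.03],0.004],[[0,0,7],[-0.05,0,-0.06],0.004],[[0,0,60],[-0.05,0,-0.06],0.004],[[0,0,60],[-0.05,0,-0.06],0.004],[[0,0,60],[-0.05,0,-0.06],0.004],[[0,0,60],[-0.05,0,-0.06],0.004],[[0,0,60],[-0.05,0,-0.06],0.004],[[0,0,60],[-0.05,0,-0.06],0.004],[[0,0,60],[-0.05,0,-0.06],0.004],[[0,0,60],[-0.05,0,-0.06],0.004],[[0,0,60],[-0.05,0,-0.06],0.004]])

```text
t: 6.07
tool_pos: [0.3937, 0.1259, 0.2859]
tool_rot: [2.665, -1.663, -0.0]
contact_force: [-1.3, -0.1, -1.5]
opening: 0.0089
```

```bash
python3 go.py s -.17 0 .206;python3 crop.py side b8 280 150 140
```

```text
t 6.0667 pos [0.3937 0.1259 0.2859] F [-1.27 -0.1  -1.52] open 0.0089 xdir -63.91
c local [-220.2    0.3  285.9]
s local [-287.3  186.6  285.9]
turn deg [ 0.000e+00  1.000e-02 -5.443e+01] shift [0.22   0.0131 0.0799] world [ 0.4786 -0.0774  0.206 ]
TCP px crop [282.8 422.6]
```

View pics/b8.png

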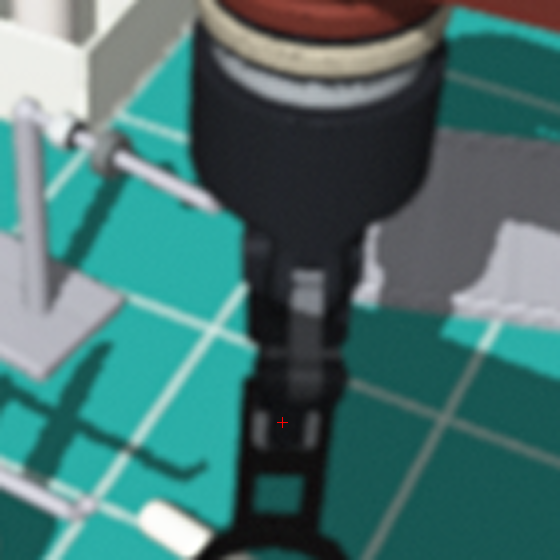

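```bash
python3 crop.py side b9 310 210 100; cat > m.py <<'E'
from h import *
tcp=np.array([.3937,.1259,.2859]); yaw=np.radians(-63.91)
org=np.array([310,210]);k=5.6
def pr(L): 
    W=tcp+R.from_euler('z',yaw).apply(np.atleast_2d(L)); return ((proj('side',W)-org+.5)*k-.5).round(0)
for s in(0,.007,.014):
    z=-.019-s
    print(s,"near face x=+-.005 slot corners top/bot:",pr([[-.005,-.009,z],[-.005,.009,z],[-.005,.009,z-.032],[-.005,-.009,z-.032],[.005,0,z-.032]]).tolist())
    print("ring bottom",pr([[-.0055,0,z-.103],[.0055,0,z-.103]]).tolist(),"tab top",pr([[-.005,-.017,z+.048],[-.005,.017,z+.048]]).tolist(), "ring sides",pr([[-.0055,-.0345,z-.0685],[-.0055,.0345,z-.0685]]).tolist())
E
python3 m.py
```

```text
TCP px crop [228.2 255.9]
0 near face x=+-.005 slot corners top/bot: [[258.0, 318.0], [190.0, 316.0], [184.0, 389.0], [250.0, 391.0], [216.0, 361.0]]
ring bottom [[203.0, 537.0], [203.0, 506.0]] tab top [[304.0, 198.0], [167.0, 194.0]] ring sides [[331.0, 473.0], [89.0, 465.0]]
0.007 near face x=+-.005 slot corners top/bot: [[256.0, 334.0], [189.0, 332.0], [183.0, 404.0], [248.0, 406.0], [215.0, 376.0]]
ring bottom [[202.0, 550.0], [202.0, 519.0]] tab top [[301.0, 216.0], [166.0, 212.0]] ring sides [[329.0, 487.0], [88.0, 480.0]]
0.014 near face x=+-.005 slot corners top/bot: [[254.0, 350.0], [187.0, 348.0], [182.0, 419.0], [247.0, 421.0], [214.0, 392.0]]
ring bottom [[201.0, 563.0], [200.0, 532.0]] tab top [[299.0, 234.0], [165.0, 231.0]] ring sides [[327.0, 501.0], [88.0, 494.0]]
```

View pics/b9.png

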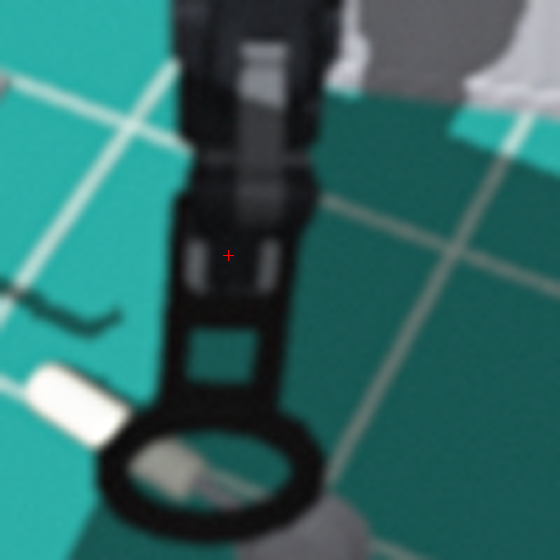

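```bash
cat > m2.py <<'E'
from h import *
from tz import ringpts
def sil(tcp,yaw,dz):
    q=proj('side',ringpts(np.array(tcp),yaw,dz)); i=q[:,1].argmax(); return q.min(0).round(1),q.max(0).round(1),q[i].round(1)
P=pose((.6133,.1103,-.0698),[[-.092,0,.169]])[0]
print("hang",sil(P,-.0698,0))
print("b4",sil([.5212,.1174,.2062],-.067,-.019))
print("b6",sil([.4434,.1227,.2266],-.067,-.019))
print("b9",sil([.3937,.1259,.2859],np.radians(-63.91),-.019))
E
python3 m2.py | tail -4
python3 - <<'E'
import cv2,numpy as np
s=cv2.imread("pics/side0.png")[225:315,255:315]
b4=cv2.imread("pics/b4.png")[:, :][240:560,220:460]
cv2.imwrite("pics/r0.png",np.hstack([cv2.resize(s,(480,720),interpolation=2)]))
E
```

```text
hang (array([271.3, 273.3]), array([297.3, 309.2]), array([279.1, 309.2]))
b4 (array([270.5, 267.5]), array([296.9, 304.1]), array([278.5, 304.1]))
b6 (array([306.8, 278.8]), array([332.9, 317.5]), array([314.4, 317.5]))
b9 (array([325.4, 274.6]), array([368.8, 305.5]), array([346.5, 305.5]))
```

```bash
python3 - <<'E'
import cv2
s=cv2.imread("pics/side0.png")[235:315,255:315]
cv2.imwrite("pics/r0.png",cv2.resize(s,None,fx=7,fy=7,interpolation=2))
E
```

```text
(no output)
```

View pics/r0.png

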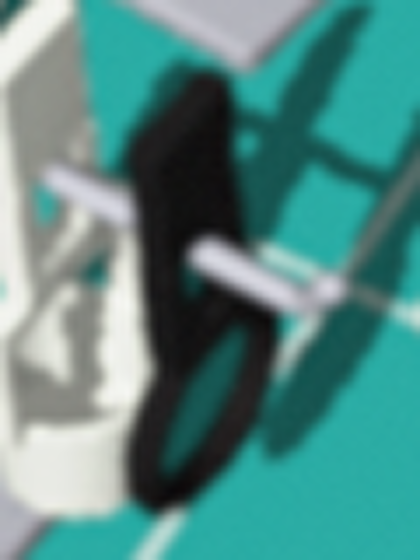

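>>> jog_arm(deltas=[[[0,0,-7],[0.04,0.002,0],0.004],[[0,0,-54.4],[0.2,0.013,0],0.004],[[0,0,-54.4],[0.2,0.013,0],0.004],[[0,0,-54.4],[0.2,0.013,0],0.004],[[0,0,-54.4],[0.2,0.013,0],0.004],[[0,0,-54.4],[0.2,0.013,0],0.004],[[0,0,-54.4],[0.2,0.013,0],0.004],[[0,0,-54.4],[0.2,0.013,0],0.004],[[0,0,-54.4],[0.2,0.013,0],0.004],[[0,0,-54.4],[0.2,0.013,0],0.004],[[0,0,-54.4],[0.2,0.013,0],0.004]])

```text
t: 7.08
tool_pos: [0.4699, -0.0594, 0.2858]
tool_rot: [-3.131, 0.26, 0.0]
contact_force: [-0.3, -0.3, -0.5]
opening: 0.009
```

```bash
python3 go.py s -.18 0 .213
```

```text
t 7.0833 pos [ 0.4699 -0.0594  0.2858] F [-0.25 -0.33 -0.52] open 0.009 xdir -9.49
c local [-131.2 -179.3  285.8]
s local [-181.6   16.3  285.8]
turn deg [-0.    0.01 -0.01] shift [0.0016 0.0163 0.0728] world [ 0.4688 -0.0757  0.213 ]
```

>>> jog_arm(deltas=[[[0,0,0],[0.001,0.016,0.03],0.004],[[0,0,0],[0.001,0.016,0.06],0.004],[[0,0,0],[0.001,0.016,0.073],0.004],[[0,0,0],[0.001,0.016,0.073],0.004],[[0,0,0],[0.001,0.016,0.073],0.004]])

```text
t: 7.5
tool_pos: [0.4679, -0.0749, 0.2126]
tool_rot: [-3.131, 0.259, 0.002]
contact_force: [-0.2, -0.7, 0.3]
opening: 0.009
```

```bash
python3 go.py s -.15 0 .213;python3 crop.py side d1 260 160 120;python3 crop.py top d2 300 160 120
```

```text
t 7.5 pos [ 0.4679 -0.0749  0.2126] F [-0.2  -0.73  0.34] open 0.009 xdir -9.45
c local [-132.1 -194.9  212.6]
s local [-181.     0.7  212.6]
turn deg [-0.02  0.08  0.04] shift [ 0.031   0.0007 -0.0004] world [ 0.4983 -0.0807  0.213 ]
TCP px crop [454.4 162.5]
TCP px crop [242.2 491.1]
```

View pics/d1.png

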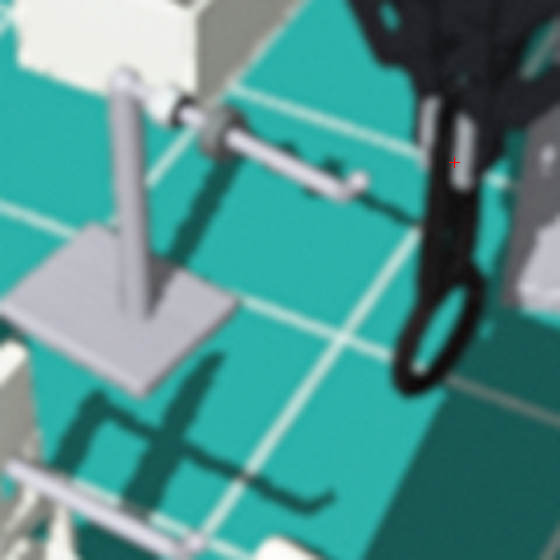

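View pics/d2.png

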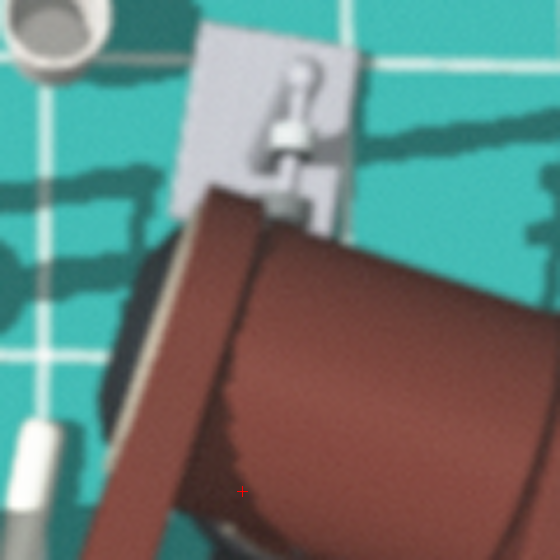

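>>> jog_arm(deltas=[[[0,0,0],[0.015,0.001,0],0.004],[[0,0,0],[0.03,0.001,0],0.004],[[0,0,0],[0.031,0.001,0],0.004],[[0,0,0],[0.031,0.001,0],0.004]])

```text
t: 7.93
tool_pos: [0.4996, -0.0814, 0.2147]
tool_rot: [3.13, -0.258, 0.003]
contact_force: [0.2, 0.2, -0.5]
opening: 0.0088
```

```bash
python3 go.py s -.15 0 .213;sed -i 's/^q=(proj/c=(np.clip((c\/255.)**.6,0,1)*255).astype("uint8")\nq=(proj/' crop.py; python3 crop.py side d3 310 170 80
cat > m3.py <<'E'
from h import *; import sys
from station import ctrl
o=ctrl.get_obs(); tcp=o["tool_pos"]; X=R.from_rotvec(o["tool_rot"]).as_matrix()[:,0]; yaw=np.arctan2(X[1],X[0])
x0,y0,w=map(int,sys.argv[1:4]); k=560/w
def pr(L): return ((proj('side',tcp+R.from_euler('z',yaw).apply(np.atleast_2d(L)))-[x0,y0]+.5)*k-.5).round(0).tolist()
for s in(0,.007,.014):
    z=-.019-s
    print(s,"slot near face corners",pr([[-.005,-.009,z],[-.005,.009,z],[-.005,.009,z-.032],[-.005,-.009,z-.032]]),"ring bot",pr([[0,0.01,z-.1015]]))
E
python3 m3.py 310 170 80
```

```text
t 7.9333 pos [ 0.4996 -0.0814  0.2147] F [ 0.18  0.23 -0.48] open 0.0088 xdir -9.43
c local [-100.  -199.2  214.7]
s local [-148.6   -0.5  214.7]
turn deg [ 0.02 -0.13  0.05] shift [-0.0014 -0.0005  0.0017] world [ 0.4983 -0.0807  0.213 ]
TCP px crop [241.4 126.1]
0 slot near face corners [[271.0, 168.0], [234.0, 202.0], [229.0, 285.0], [265.0, 251.0]] ring bot [[203.0, 445.0]]
0.007 slot near face corners [[270.0, 186.0], [233.0, 220.0], [228.0, 302.0], [263.0, 268.0]] ring bot [[202.0, 460.0]]
0.014 slot near face corners [[268.0, 205.0], [232.0, 239.0], [227.0, 320.0], [262.0, 286.0]] ring bot [[201.0, 476.0]]
```

View pics/d3.png

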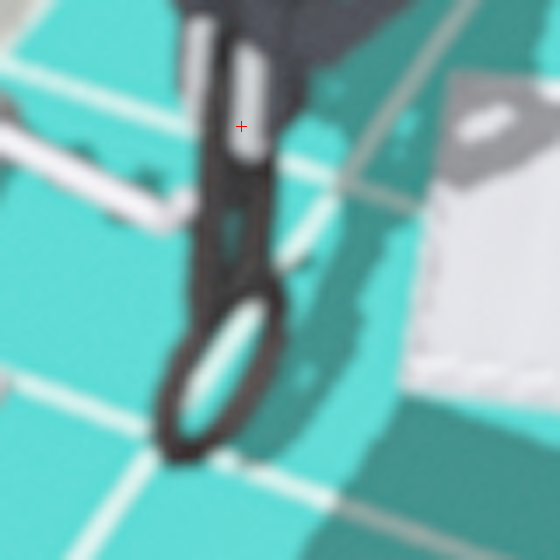

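>>> jog_arm(deltas=[[[0,0,0],[0.004,0,0],0.004],[[0,0,0],[0.008,0,0],0.004],[[0,0,0],[0.008,0,0],0.004]])

```text
t: 8.23
tool_pos: [0.5068, -0.0827, 0.2131]
tool_rot: [3.131, -0.259, 0.001]
contact_force: [-0.4, 0.2, -1.2]
opening: 0.0089
```

```bash
python3 go.py s -.15 0 .213; python3 crop.py side d4 310 170 80
```

```text
t 8.2333 pos [ 0.5068 -0.0827  0.2131] F [-0.36  0.2  -1.22] open 0.0089 xdir -9.46
c local [ -92.8 -199.9  213.1]
s local [-141.3   -0.6  213.1]
turn deg [ 0.   -0.04  0.02] shift [-0.0087 -0.0006  0.0001] world [ 0.4983 -0.0807  0.213 ]
TCP px crop [218.9 118.4]
```

View pics/d4.png

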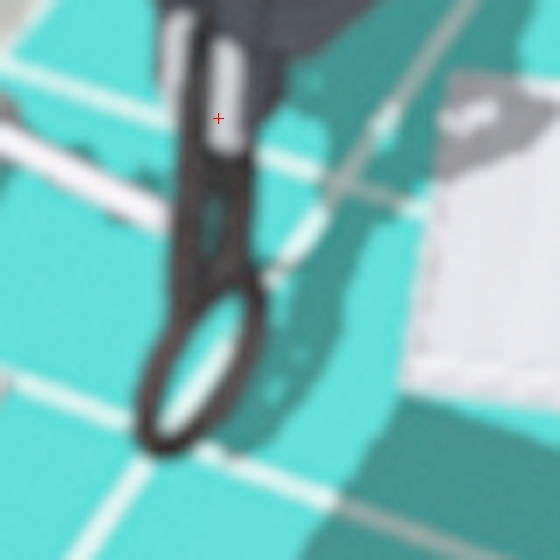

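>>> jog_arm(deltas=[[[0,0,0],[0.003,0,0],0.004],[[0,0,0],[0.005,0,0],0.004],[[0,0,0],[0.006,0,0],0.004],[[0,0,0],[0.006,0,0],0.004]])

```text
t: 8.62
tool_pos: [0.5125, -0.0837, 0.2128]
tool_rot: [-3.131, 0.259, 0.0]
contact_force: [-0.2, -0.3, -1.0]
opening: 0.0086
```

```bash
python3 go.py s -.15 0 .213; python3 crop.py side d5 310 170 80
```

```text
t 8.6167 pos [ 0.5125 -0.0837  0.2128] F [-0.2  -0.29 -0.97] open 0.0086 xdir -9.46
c local [ -87.  -200.5  212.8]
s local [-135.5   -0.6  212.8]
turn deg [0.   0.   0.02] shift [-0.0145 -0.0006 -0.0002] world [ 0.4983 -0.0807  0.213 ]
TCP px crop [201.5 110.4]
```

View pics/d5.png

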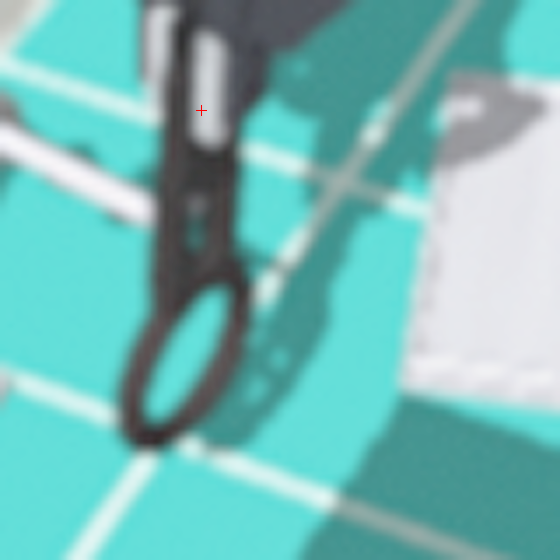

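>>> jog_arm(deltas=[[[0,0,0],[0.003,0,0],0.004],[[0,0,0],[0.006,0,0],0.004],[[0,0,0],[0.008,0,0],0.004],[[0,0,0],[0.008,0,0],0.004]])

```text
t: 9.0
tool_pos: [0.5207, -0.085, 0.2128]
tool_rot: [-3.131, 0.259, -0.0]
contact_force: [-0.3, -0.7, -1.1]
opening: 0.0091
```

```bash
python3 go.py s -.15 0 .213; python3 crop.py side d6 310 170 80
```

```text
t 9.0 pos [ 0.5207 -0.085   0.2128] F [-0.29 -0.65 -1.12] open 0.0091 xdir -9.46
c local [ -78.8 -201.3  212.8]
s local [-127.3   -0.6  212.8]
turn deg [-0.   -0.    0.02] shift [-0.0227 -0.0006 -0.0002] world [ 0.4983 -0.0807  0.213 ]
TCP px crop [177.8  98.6]
```

View pics/d6.png

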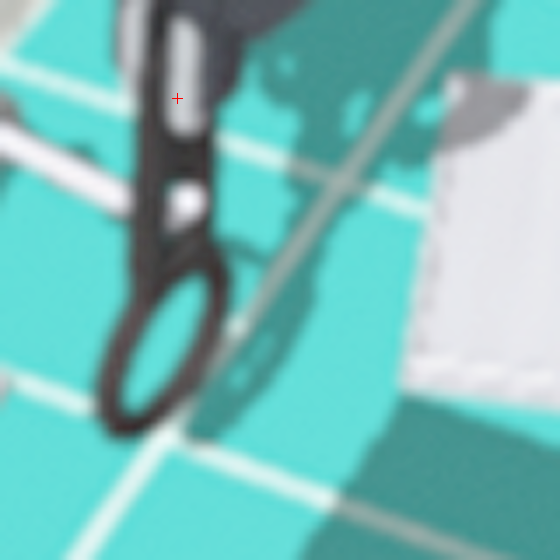

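>>> jog_arm(deltas=[[[0,0,0],[0.008,0,0],0.004],[[0,0,0],[0.016,0,0],0.004],[[0,0,0],[0.024,0,0],0.004],[[0,0,0],[0.032,0,0],0.004],[[0,0,0],[0.032,0,0],0.004],[[0,0,0],[0.032,0,0],0.004]])

```text
t: 9.55
tool_pos: [0.5523, -0.0903, 0.2126]
tool_rot: [-3.131, 0.259, 0.001]
contact_force: [0.4, 0.3, -0.3]
opening: 0.0087
```

```bash
python3 go.py s -.095 0 .213; python3 crop.py side d7 280 150 80
```

```text
t 9.55 pos [ 0.5523 -0.0903  0.2126] F [ 0.4   0.35 -0.27] open 0.0087 xdir -9.45
c local [ -46.9 -204.3  212.6]
s local [-95.2  -0.6 212.6]
turn deg [-0.    0.04  0.03] shift [ 0.0002 -0.0006 -0.0004] world [ 0.5526 -0.0897  0.213 ]
TCP px crop [296.8 194.7]
```

View pics/d7.png

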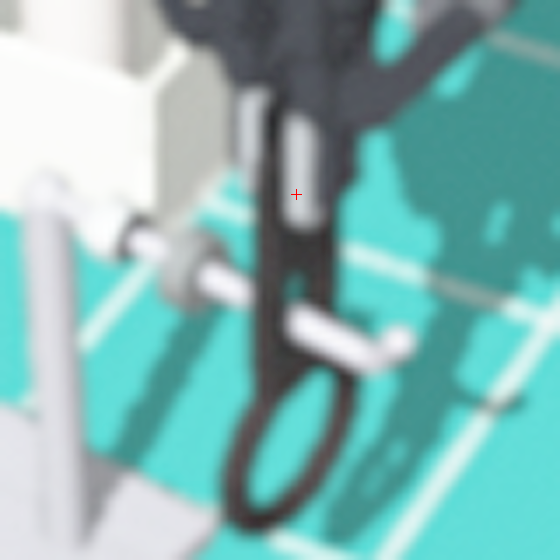

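>>> jog_arm(deltas=[[[0,0,0],[0,0,0.006],0.004],[[0,0,0],[0,0,0.01],0.004],[[0,0,0],[0,0,0.01],0.004],[[0,0,0],[0,0,0.01],0.004]])

```text
t: 9.93
tool_pos: [0.5513, -0.09, 0.202]
tool_rot: [-3.131, 0.259, 0.002]
contact_force: [0.6, 0.1, -0.7]
opening: 0.0088
```

>>> jog_arm(deltas=[[[0,0,0],[0,0,0.002],0.004],[[0,0,0],[0,0,0.003],0.004],[[0,0,0],[0,0,0.003],0.004]])

```text
t: 10.18
tool_pos: [0.5517, -0.0902, 0.1997]
tool_rot: [-3.131, 0.259, 0.0]
contact_force: [-0.0, -0.1, -1.4]
opening: 0.009
```

>>> jog_arm(deltas=[[[0,0,0],[0,0,0.001],0.004],[[0,0,0],[0,0,0.002],0.004],[[0,0,0],[0,0,0.002],0.004]])

```text
t: 10.43
tool_pos: [0.5518, -0.0902, 0.1976]
tool_rot: [-3.131, 0.259, 0.0]
contact_force: [-0.4, -1.0, -1.0]
opening: 0.0089
```

```bash
python3 crop.py side d8 300 170 60
```

```text
TCP px crop [209.  126.8]
```

View pics/d8.png

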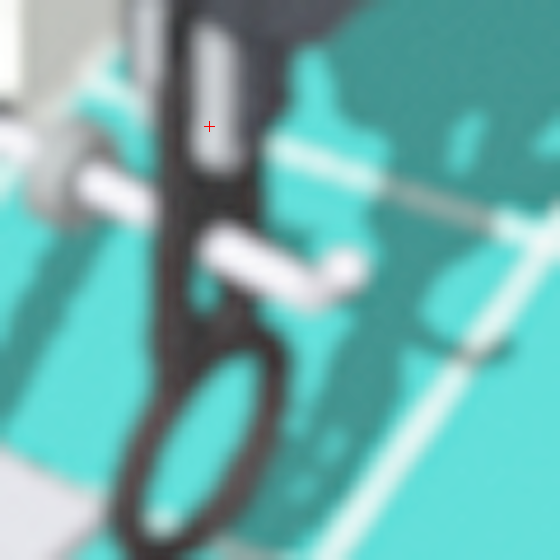

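>>> jog_arm(deltas=[[[0,0,0],[0,0,0.001],0.004],[[0,0,0],[0,0,0.002],0.004],[[0,0,0],[0,0,0.002],0.004]])

```text
t: 10.73
tool_pos: [0.5517, -0.0902, 0.1956]
tool_rot: [-3.131, 0.259, 0.001]
contact_force: [0.5, -0.6, -0.7]
opening: 0.0089
```

>>> jog_arm(deltas=[[[0,0,0],[0,0,0.001],0.004],[[0,0,0],[0,0,0.001],0.004]])

```text
t: 10.9
tool_pos: [0.5519, -0.0902, 0.195]
tool_rot: [3.131, -0.259, 0.0]
contact_force: [-0.0, -0.2, -0.2]
opening: 0.0089
```

>>> jog_arm(deltas=[[[0,0,0],[0,0,0.001],0.004],[[0,0,0],[0,0,0.001],0.004]])

```text
t: 11.07
tool_pos: [0.552, -0.0903, 0.1948]
tool_rot: [3.131, -0.259, 0.001]
contact_force: [-1.4, 0.1, 3.9]
opening: 0.0091
```

>>> jog_arm(deltas=[[[0,0,0],[0,0,0.001],0.004],[[0,0,0],[0,0,0.001],0.004]])

```text
t: 11.23
tool_pos: [0.5521, -0.0903, 0.1947]
tool_rot: [3.131, -0.259, 0.001]
contact_force: [-4.0, 0.9, 7.8]
opening: 0.0087
```

>>> jog_arm(deltas=[[[0,0,0],[0,0,-0.003],0.004],[[0,0,0],[0,0,-0.006],0.004],[[0,0,0],[0,0,-0.006],0.004],[[0,0,0],[0,0,-0.006],0.004]])

```text
t: 11.57
tool_pos: [0.5518, -0.0902, 0.1986]
tool_rot: [-3.131, 0.259, 0.0]
contact_force: [-0.1, 1.4, -1.7]
opening: 0.0088
```

```bash
python3 go.py s -.075 0 .199
```

```text
t 11.5667 pos [ 0.5518 -0.0902  0.1986] F [-0.1   1.38 -1.67] open 0.0088 xdir -9.46
c local [ -47.4 -204.3  198.6]
s local [-95.7  -0.6 198.6]
turn deg [-0.    0.    0.02] shift [ 0.0207 -0.0006 -0.0004] world [ 0.5723 -0.093   0.199 ]
```

>>> jog_arm(deltas=[[[0,0,0],[0.006,0,0],0.004],[[0,0,0],[0.012,0,0],0.004],[[0,0,0],[0.018,0,0],0.004],[[0,0,0],[0.022,0,0],0.004],[[0,0,0],[0.022,0,0],0.004]])

```text
t: 11.98
tool_pos: [0.5744, -0.094, 0.1987]
tool_rot: [-3.131, 0.259, 0.0]
contact_force: [-1.0, -0.8, -0.8]
opening: 0.0088
```

>>> jog_arm(deltas=[[[0,0,0],[0.001,0,0],0.004],[[0,0,0],[0.002,0,0],0.004],[[0,0,0],[0.003,0,0],0.004],[[0,0,0],[0.004,0,0],0.004]])

```text
t: 12.32
tool_pos: [0.5775, -0.0944, 0.1988]
tool_rot: [-3.131, 0.259, -0.0]
contact_force: [0.2, -0.3, -0.8]
opening: 0.0088
```

>>> jog_arm(deltas=[[[0,0,0],[0.001,0,0],0.004],[[0,0,0],[0.002,0,0],0.004],[[0,0,0],[0.003,0,0],0.004],[[0,0,0],[0.004,0,0],0.004]])

```text
t: 12.65
tool_pos: [0.5808, -0.095, 0.1988]
tool_rot: [-3.131, 0.259, 0.004]
contact_force: [-3.4, 0.4, 1.6]
opening: 0.0088
```

```bash
python3 go.py s -.075 0 .199; python3 crop.py side d9 290 160 60
```

```text
t 12.65 pos [ 0.5808 -0.095   0.1988] F [-3.36  0.42  1.61] open 0.0088 xdir -9.45
c local [ -18.1 -207.1  198.8]
s local [-66.4  -0.5 198.8]
turn deg [0.   0.14 0.03] shift [-0.0086 -0.0005 -0.0002] world [ 0.5723 -0.093   0.199 ]
TCP px crop [195.  162.7]
```

View pics/d9.png

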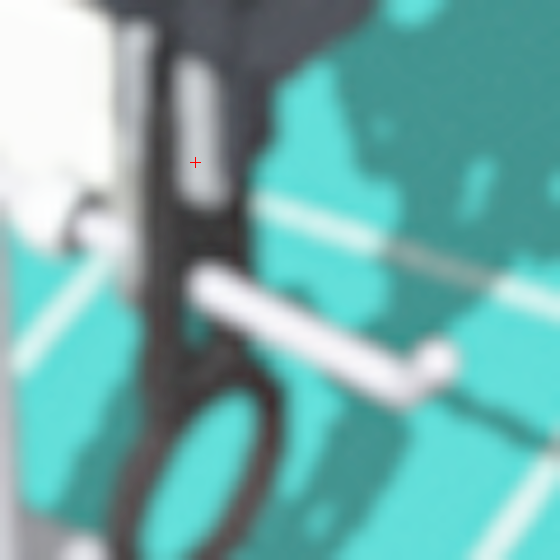

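>>> jog_arm(deltas=[[[0,0,0],[0.001,0,0],0.004],[[0,0,0],[0.002,0,0],0.004],[[0,0,0],[0.003,0,0],0.004],[[0,0,0],[0.004,0,0],0.004],[[0,0,0],[0.005,0,0],0.004],[[0,0,0],[0.006,0,0],0.004],[[0,0,0],[0.007,0,0],0.004],[[0,0,0],[0.008,0,0],0.004]])

```text
t: 13.37
tool_pos: [0.5894, -0.0964, 0.1987]
tool_rot: [-3.131, 0.259, 0.0]
contact_force: [-4.4, 1.3, 0.9]
opening: 0.0089
```

>>> jog_arm(deltas=[[[0,0,0],[0.001,0,0],0.004],[[0,0,0],[0.002,0,0],0.004],[[0,0,0],[0.003,0,0],0.004],[[0,0,0],[0.004,0,0],0.004],[[0,0,0],[0.005,0,0],0.004],[[0,0,0],[0.006,0,0],0.004]])

```text
t: 13.87
tool_pos: [0.5953, -0.0974, 0.1987]
tool_rot: [-3.131, 0.259, 0.0]
contact_force: [-4.5, 1.8, 0.5]
opening: 0.0088
```

```bash
python3 go.py s -.075 0 .199; python3 crop.py side e1 290 160 60
```

```text
t 13.8667 pos [ 0.5953 -0.0974  0.1987] F [-4.45  1.79  0.53] open 0.0088 xdir -9.46
c local [  -3.5 -208.4  198.7]
s local [-51.6  -0.5 198.7]
turn deg [-0.01  0.01  0.02] shift [-0.0234 -0.0005 -0.0003] world [ 0.5723 -0.093   0.199 ]
TCP px crop [142.1 136.9]
```

View pics/e1.png

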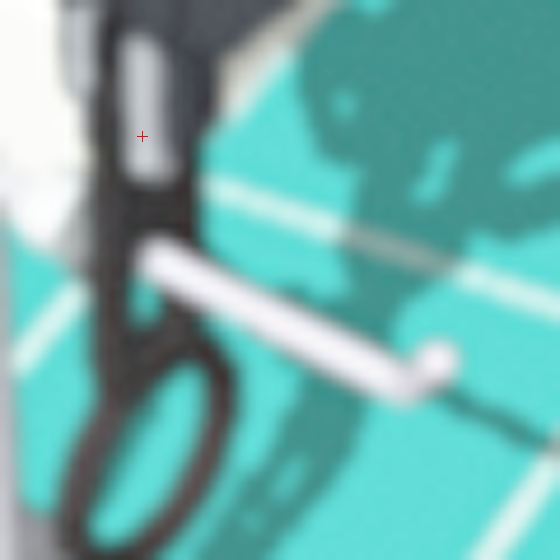

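>>> jog_arm(deltas=[[[0,0,0],[0.001,0,0],0.004],[[0,0,0],[0.002,0,0],0.004],[[0,0,0],[0.002,0,0],0.004]])

```text
t: 14.17
tool_pos: [0.5973, -0.0977, 0.1988]
tool_rot: [-3.131, 0.259, -0.0]
contact_force: [-3.8, 1.2, 0.6]
opening: 0.009
```

>>> jog_arm(deltas=[[[0,0,0],[0.001,0,0],0.004],[[0,0,0],[0.001,0,0],0.004]])

```text
t: 14.33
tool_pos: [0.5983, -0.0979, 0.1987]
tool_rot: [-3.131, 0.259, 0.0]
contact_force: [-4.0, 1.7, 0.2]
opening: 0.0091
```

>>> jog_arm(deltas=[[[0,0,0],[0.001,0,0],0.004],[[0,0,0],[0.001,0,0],0.004]])

```text
t: 14.5
tool_pos: [0.5993, -0.098, 0.1987]
tool_rot: [-3.131, 0.259, 0.0]
contact_force: [-3.7, 1.2, 0.6]
opening: 0.0093
```

>>> jog_arm(deltas=[[[0,0,0],[0.001,0,0],0.004],[[0,0,0],[0.001,0,0],0.004]])

```text
t: 14.67
tool_pos: [0.6001, -0.0982, 0.1987]
tool_rot: [-3.131, 0.259, 0.001]
contact_force: [-5.3, 2.4, -0.6]
opening: 0.0092
```

Force is beginning to rise; half-millimetre steps now.

>>> jog_arm(deltas=[[[0,0,0],[0.0005,0,0],0.004],[[0,0,0],[0.0005,0,0],0.004]])

```text
t: 14.83
tool_pos: [0.6003, -0.0982, 0.1988]
tool_rot: [-3.131, 0.259, 0.002]
contact_force: [-5.4, 1.4, 0.4]
opening: 0.009
```

>>> jog_arm(deltas=[[[0,0,0],[0.0005,0,0],0.004],[[0,0,0],[0.0005,0,0],0.004]])

```text
t: 15.0
tool_pos: [0.6005, -0.0982, 0.1987]
tool_rot: [-3.131, 0.259, 0.003]
contact_force: [-6.3, 0.9, 1.5]
opening: 0.0087
```

>>> jog_arm(deltas=[[[0,0,0],[0.0005,0,0],0.004],[[0,0,0],[0.0005,0,0],0.004]])

```text
t: 15.17
tool_pos: [0.6008, -0.0983, 0.1987]
tool_rot: [-3.131, 0.259, 0.004]
contact_force: [-6.4, 1.9, 1.4]
opening: 0.0088
```

>>> jog_arm(deltas=[[[0,0,0],[0.0005,0,0],0.004],[[0,0,0],[0.0005,0,0],0.004]])

```text
t: 15.33
tool_pos: [0.601, -0.0983, 0.1987]
tool_rot: [-3.131, 0.259, 0.006]
contact_force: [-7.1, 2.5, 3.2]
opening: 0.0089
```

>>> jog_arm(deltas=[[[0,0,0],[0.0005,0,0],0.004],[[0,0,0],[0.0005,0,0],0.004]])

```text
t: 15.5
tool_pos: [0.6013, -0.0984, 0.1987]
tool_rot: [-3.13, 0.259, 0.007]
contact_force: [-8.0, 2.3, 2.8]
opening: 0.009
```

>>> jog_arm(deltas=[[[0,0,0],[0.0005,0,0],0.004],[[0,0,0],[0.0005,0,0],0.004],[[0,0,0],[0.0005,0,0],0.004]])

```text
t: 15.75
tool_pos: [0.6015, -0.0984, 0.1987]
tool_rot: [-3.13, 0.259, 0.008]
contact_force: [-9.3, 2.5, 2.6]
opening: 0.0087
```

>>> jog_arm(deltas=[[[0,0,0],[-0.002,0,0],0.004],[[0,0,0],[-0.004,0,0],0.004],[[0,0,0],[-0.006,0,0],0.004],[[0,0,0],[-0.006,0,0.002],0.004],[[0,0,0],[-0.006,0,0.003],0.004],[[0,0,0],[-0.006,0,0.0035],0.004],[[0,0,0],[-0.006,0,0.0035],0.004]])

```text
t: 16.33
tool_pos: [0.5975, -0.0979, 0.1953]
tool_rot: [3.131, -0.259, 0.001]
contact_force: [1.0, -1.2, -0.5]
opening: 0.0087
```

```bash
python3 go.py s -.075 0 .199; python3 crop.py side e2 280 150 70
```

```text
t 16.3333 pos [ 0.5975 -0.0979  0.1953] F [ 1.01 -1.23 -0.5 ] open 0.0087 xdir -9.47
c local [  -1.2 -208.8  195.3]
s local [-49.3  -0.7 195.3]
turn deg [ 0.01 -0.04  0.02] shift [-0.0257 -0.0007 -0.0037] world [ 0.5723 -0.093   0.199 ]
TCP px crop [196.  204.1]
```

View pics/e2.png

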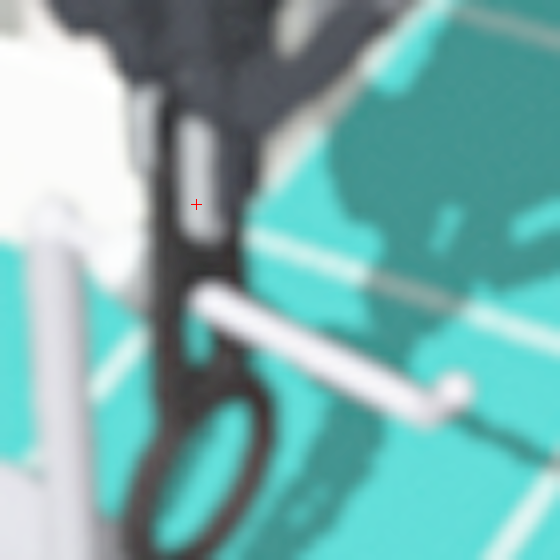

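>>> jog_arm(deltas=[[[0,0,0],[0,0,0.001],0.004],[[0,0,0],[0,0,0.001],0.004],[[0,0,0],[0,0,0.001],0.01],[[0,0,0],[0,0,0.001],0.014],[[0,0,0],[0,0,0.001],0.025],[[0,0,0],[0,0,0.001],0.035],[[0,0,0],[0,0,0.001],0.035],[[0,0,0],[0,0,0.001],0.035]])

```text
t: 17.05
tool_pos: [0.5972, -0.0978, 0.1943]
tool_rot: [3.131, -0.259, -0.0]
contact_force: [0.7, 0.6, 0.3]
opening: 0.0348
```

```bash
python3 crop.py side e3 280 150 80
```

```text
TCP px crop [172.1 182. ]
```

View pics/e3.png

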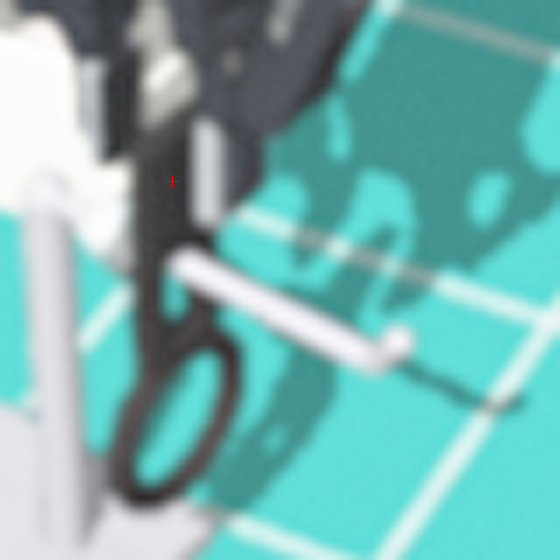

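>>> jog_arm(deltas=[[[0,0,0],[0,0,-0.01],0.036],[[0,0,0],[0,0,-0.03],0.036],[[0,0,0],[0,0,-0.06],0.036],[[0,0,0],[0,0,-0.095],0.036],[[0,0,0],[0,0,-0.095],0.036],[[0,0,0],[0,0,-0.095],0.036]])

```text
t: 17.6
tool_pos: [0.5988, -0.0982, 0.2941]
tool_rot: [3.129, -0.259, 0.012]
contact_force: [0.1, -0.3, -1.0]
opening: 0.0359
```

```bash
python3 crop.py side e4 270 140 90;  python3 go.py c -.045 0 .29
```

```text
TCP px crop [208.1 -25.1]
t 17.65 pos [ 0.5978 -0.0979  0.2913] F [ 0.05  0.06 -0.74] open 0.036 xdir -9.46
c local [  -1.  -208.8  291.3]
s local [-49.1  -0.6 291.3]
turn deg [ 0.03 -0.17 -5.46] shift [-0.0637 -0.2037  0.0011] world [0.5684 0.1134 0.29  ]
```

View pics/e4.png

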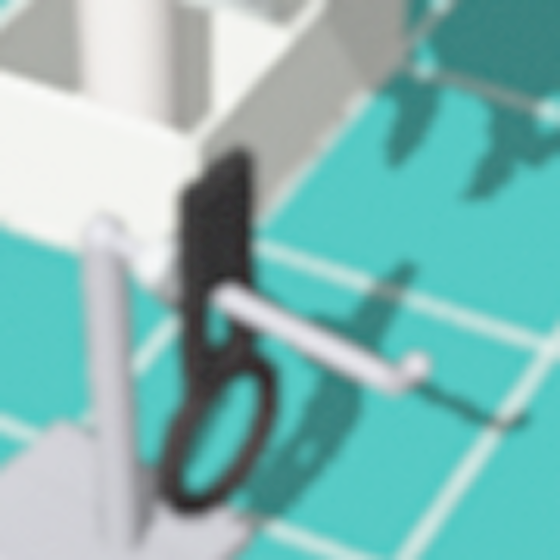

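>>> jog_arm(deltas=[[[0,0,-5.5],[-0.062,-0.204,0],0.036],[[0,0,-5.5],[-0.062,-0.204,0],0.036],[[0,0,-5.5],[-0.062,-0.204,0],0.036],[[0,0,-5.5],[-0.062,-0.204,0],0.036],[[0,0,-5.5],[-0.062,-0.204,0],0.036],[[0,0,-5.5],[-0.062,-0.204,0],0.036],[[0,0,-5.5],[-0.062,-0.204,0],0.036],[[0,0,-5.5],[-0.062,-0.204,0.03],0.036],[[0,0,-5.5],[-0.062,-0.204,0.053],0.036],[[0,0,-5.5],[-0.062,-0.204,0.053],0.036],[[0,0,-5.5],[-0.062,-0.204,0.053],0.036]])

```text
t: 18.57
tool_pos: [0.5685, 0.1123, 0.2339]
tool_rot: [3.139, -0.111, -0.008]
contact_force: [-1.4, -0.2, 0.9]
opening: 0.0362
```

```bash
python3 go.py c -.043 0 .186;python3 crop.py side f1 220 175 80; python3 crop.py top f2 330 150 80
```

```text
t 18.5667 pos [0.5685 0.1123 0.2339] F [-1.37 -0.18  0.9 ] open 0.0362 xdir -4.05
c local [-44.8  -1.1 233.9]
s local [-112.6  201.9  233.9]
turn deg [ 0.06  0.29 -0.05] shift [ 0.0021 -0.0012  0.0479] world [0.5704 0.1133 0.186 ]
TCP px crop [264.1 397.4]
TCP px crop [-579.9  391.7]
```

View pics/f1.png

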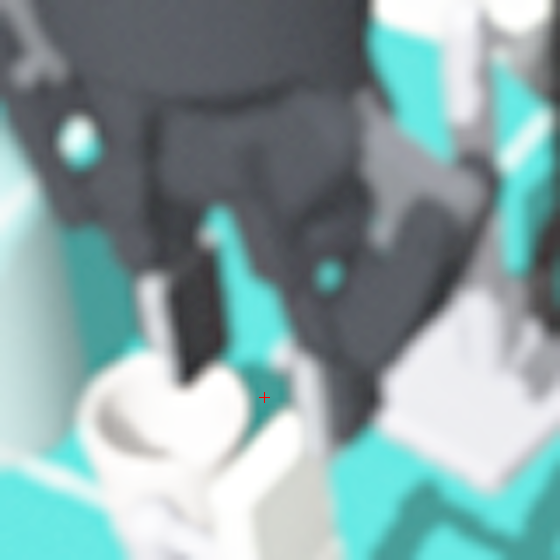

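View pics/f2.png

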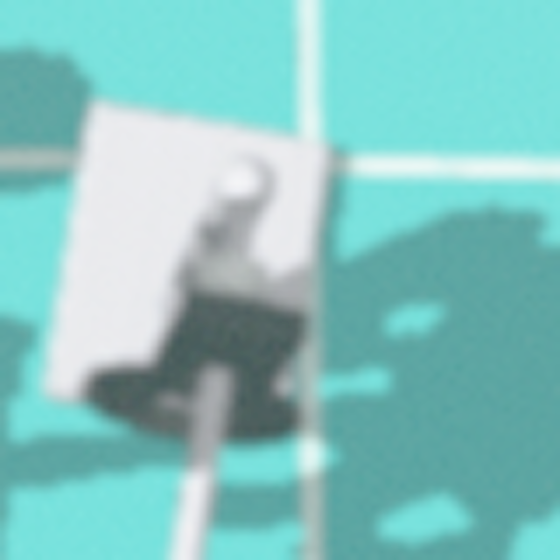

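>>> jog_arm(deltas=[[[0,0,0],[0.001,-0.002,0.02],0.036],[[0,0,0],[0.001,-0.002,0.04],0.036],[[0,0,0],[0.001,-0.002,0.048],0.036],[[0,0,0],[0.001,-0.002,0.048],0.036]])

```text
t: 19.0
tool_pos: [0.5701, 0.1151, 0.1872]
tool_rot: [3.139, -0.109, -0.004]
contact_force: [-0.2, -0.7, 0.1]
opening: 0.0362
```

```bash
python3 go.py c -.043 0 .186;python3 crop.py side f3 220 175 80
```

```text
t 19.0 pos [0.5701 0.1151 0.1872] F [-0.23 -0.69  0.13] open 0.0362 xdir -3.99
c local [-43.5   1.8 187.2]
s local [-111.5  205.   187.2]
turn deg [0.03 0.14 0.01] shift [0.0005 0.0018 0.0012] world [0.5704 0.1133 0.186 ]
TCP px crop [272.6 532.1]
```

View pics/f3.png

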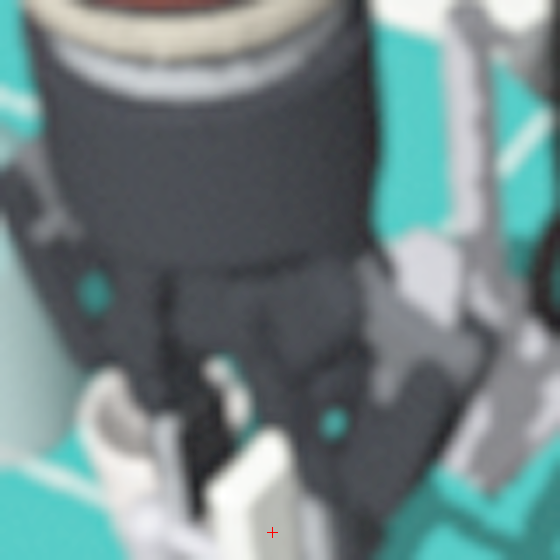

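>>> jog_arm(deltas=[[[0,0,0],[0,0,0],0.02],[[0,0,0],[0,0,0],0.014],[[0,0,0],[0,0,0],0.006],[[0,0,0],[0,0,0],0.004],[[0,0,0],[0,0,0],0.004],[[0,0,0],[0,0,0],0.004]], squeeze=60)

```text
t: 19.55
tool_pos: [0.5717, 0.1157, 0.1903]
tool_rot: [-3.139, 0.108, -0.005]
contact_force: [-0.6, -0.1, 6.0]
opening: 0.009
```

```bash
python3 go.py c -.043 0 .206
```

```text
t 19.55 pos [0.5717 0.1157 0.1903] F [-0.62 -0.13  5.98] open 0.009 xdir -3.95
c local [-41.9   2.4 190.3]
s local [-110.   205.7  190.3]
turn deg [-0.02 -0.17  0.05] shift [-0.0011  0.0024 -0.0157] world [0.5704 0.1133 0.206 ]
```

>>> jog_arm(deltas=[[[0,0,0],[0,0,-0.008],0.004],[[0,0,0],[0,0,-0.015],0.004],[[0,0,0],[0,0,-0.021],0.004],[[0,0,0],[0,0,-0.021],0.004],[[0,0,0],[0,0,-0.021],0.004]])

```text
t: 19.97
tool_pos: [0.571, 0.1156, 0.2099]
tool_rot: [-3.14, 0.109, -0.001]
contact_force: [-0.8, 0.7, -0.3]
opening: 0.0086
```

```bash
python3 go.py c -.043 0 .208;python3 crop.py side f4 220 195 100
```

```text
t 19.9667 pos [0.571  0.1156 0.2099] F [-0.83  0.68 -0.3 ] open 0.0086 xdir -3.96
c local [-42.6   2.4 209.9]
s local [-110.7  205.6  209.9]
turn deg [-0.01 -0.05  0.04] shift [-0.0004  0.0024  0.0019] world [0.5704 0.1133 0.208 ]
TCP px crop [211.3 270.8]
```

View pics/f4.png

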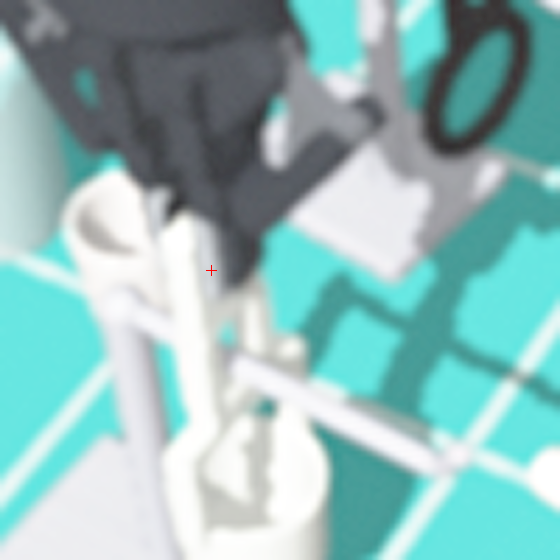

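>>> jog_arm(deltas=[[[0,0,0],[-0.01,0,0.001],0.004],[[0,0,0],[-0.02,0,0.001],0.004],[[0,0,0],[-0.03,0,0.001],0.004],[[0,0,0],[-0.04,0,0.001],0.004],[[0,0,0],[-0.05,0,0.001],0.004],[[0,0,0],[-0.06,0,0.001],0.004],[[0,0,0],[-0.07,0,0.001],0.004],[[0,0,0],[-0.075,0,0.001],0.004],[[0,0,0],[-0.075,0,0.001],0.004]])

```text
t: 20.77
tool_pos: [0.4949, 0.1209, 0.2084]
tool_rot: [-3.14, 0.108, -0.0]
contact_force: [0.7, -0.5, -1.6]
opening: 0.0091
```

```bash
python3 go.py c -.043 0 .208;python3 crop.py side f5 250 205 80
```

```text
t 20.7667 pos [0.4949 0.1209 0.2084] F [ 0.71 -0.5  -1.58] open 0.0091 xdir -3.93
c local [-118.9    2.3  208.4]
s local [-186.6  198.3  208.4]
turn deg [-0.   -0.01  0.06] shift [0.0759 0.0024 0.0005] world [0.5704 0.1133 0.208 ]
TCP px crop [306.7 395.9]
```

View pics/f5.png

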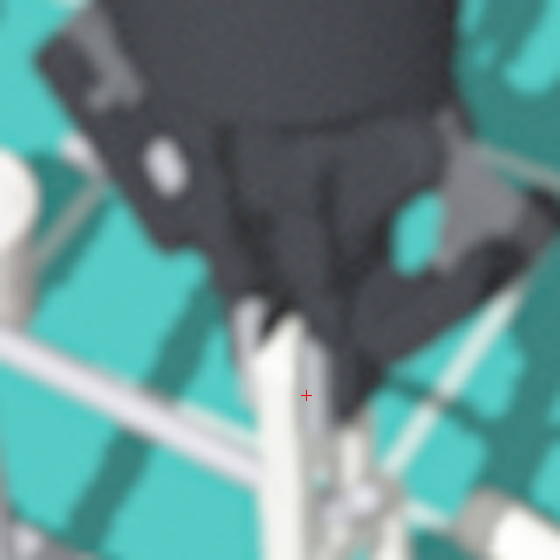

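>>> jog_arm(deltas=[[[0,0,0],[-0.006,0,0],0.004],[[0,0,0],[-0.012,0,0],0.004],[[0,0,0],[-0.016,0,0],0.004],[[0,0,0],[-0.016,0,0],0.004]])

```text
t: 21.15
tool_pos: [0.4793, 0.1219, 0.2082]
tool_rot: [-3.14, 0.108, 0.001]
contact_force: [-0.3, 0.0, -0.7]
opening: 0.009
```

>>> jog_arm(deltas=[[[0,0,0],[-0.008,0,0],0.004],[[0,0,0],[-0.016,0,0],0.004],[[0,0,0],[-0.024,0,0],0.004],[[0,0,0],[-0.036,0,0],0.004],[[0,0,0],[-0.05,0,0],0.004],[[0,0,0],[-0.06,0,0],0.004],[[0,0,0],[-0.06,0,0],0.004],[[0,0,0],[-0.06,0,0],0.004]])

```text
t: 21.82
tool_pos: [0.4198, 0.1261, 0.2085]
tool_rot: [-3.14, 0.108, -0.002]
contact_force: [-0.1, 0.3, -1.3]
opening: 0.0089
```

```bash
python3 go.py c -.19 0 .208;python3 crop.py side f6 250 185 140
```

```text
t 21.8167 pos [0.4198 0.1261 0.2085] F [-0.06  0.34 -1.3 ] open 0.0089 xdir -3.93
c local [-194.2    2.3  208.5]
s local [-261.6  191.   208.5]
turn deg [-0.01 -0.06  0.06] shift [0.0041 0.0023 0.0005] world [0.4238 0.1236 0.208 ]
TCP px crop [331.1 383.5]
```

View pics/f6.png

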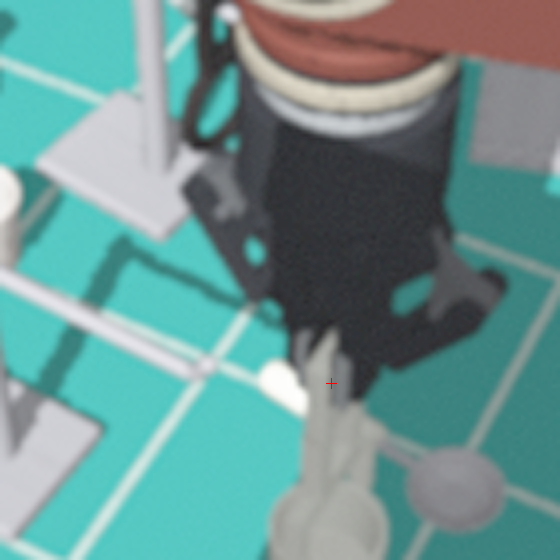

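>>> jog_arm(deltas=[[[0,0,0],[0.0,0.0,-0.02],0.004],[[0,0,0],[0.002,0.02,-0.04],0.004],[[0,0,0],[0.005,0.05,-0.05],0.004],[[0,0,0],[0.009,0.085,-0.05],0.004],[[0,0,0],[0.013,0.12,-0.05],0.004],[[0,0,0],[0.017,0.155,-0.05],0.004],[[0,0,0],[0.02,0.19,-0.05],0.004],[[0,0,0],[0.024,0.225,-0.05],0.004],[[0,0,0],[0.027,0.26,-0.05],0.004],[[0,0,0],[0.031,0.295,-0.05],0.004],[[0,0,0],[0.035,0.33,-0.05],0.004],[[0,0,0],[0.038,0.36,-0.05],0.004]])

```text
t: 22.87
tool_pos: [0.4331, -0.2386, 0.2583]
tool_rot: [3.139, -0.111, 0.0]
contact_force: [1.1, 1.1, -2.0]
opening: 0.0086
```

```bash
python3 go.py w .4353 -.3131 .22 -.0686
```

```text
t 22.8667 pos [ 0.4331 -0.2386  0.2583] F [ 1.11  1.1  -1.97] open 0.0086 xdir -4.04
c local [-155.4 -360.6  258.3]
s local [-188.3 -166.5  258.3]
turn deg [ 0.03 -0.01 -0.11] shift [0.0074 0.0742 0.0384] world [ 0.4353 -0.3131  0.22  ]
```

>>> jog_arm(deltas=[[[0,0,0],[0.004,0.035,0],0.004],[[0,0,0],[0.007,0.065,0.02],0.004],[[0,0,0],[0.007,0.074,0.05],0.004],[[0,0,0],[0.007,0.074,0.075],0.004],[[0,0,0],[0.007,0.074,0.08],0.004],[[0,0,0],[0.007,0.074,0.08],0.004],[[0,0,0],[0.007,0.074,0.08],0.004]])

```text
t: 23.45
tool_pos: [0.4355, -0.3103, 0.1791]
tool_rot: [3.139, -0.108, 0.001]
contact_force: [-0.2, 0.2, -0.2]
opening: 0.0089
```

```bash
python3 go.py w .4353 -.3131 .154 -.0686; python3 crop.py side g1 340 130 120;python3 crop.py top g2 390 190 140
```

```text
t 23.45 pos [ 0.4355 -0.3103  0.1791] F [-0.23  0.18 -0.19] open 0.0089 xdir -3.94
c local [-148.  -431.9  179.1]
s local [-174.2 -236.8  179.1]
turn deg [ 0.02 -0.03 -0.01] shift [-0.      0.0028  0.0251] world [ 0.4353 -0.3131  0.154 ]
TCP px crop [339.   90.2]
TCP px crop [337.3 381.8]
```

View pics/g1.png

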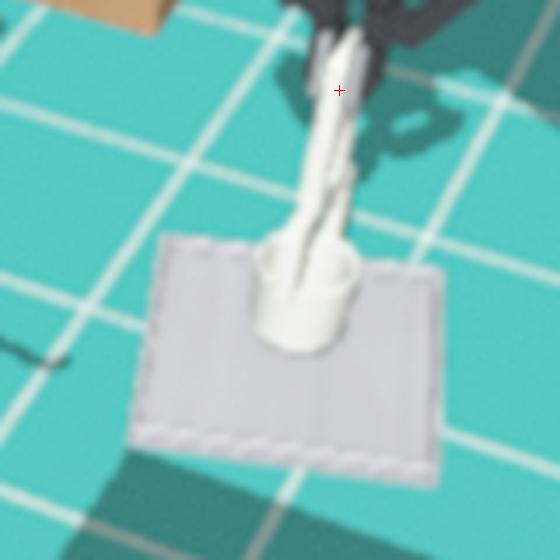

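View pics/g2.png

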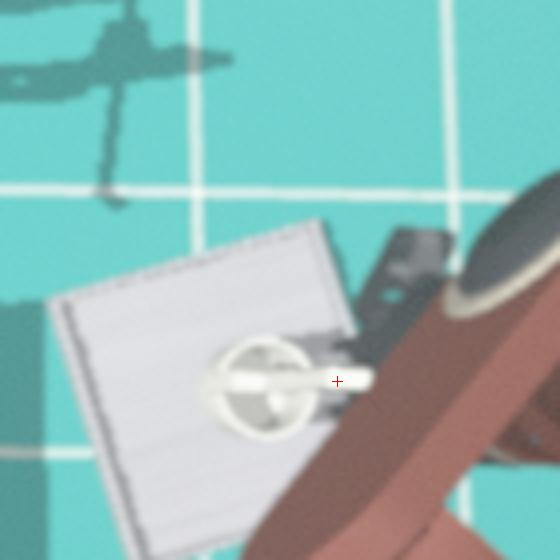

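```bash
cat > ov2.py <<'E'
import sys
from h import *; from station import ctrl
o=ctrl.get_obs(); t=o["tool_pos"]; off=float(sys.argv[1])
for n,f,x0,y0,w,g in(("side","g1",340,130,120,"g3"),("top","g2",390,190,140,"g4")):
    im=cv2.imread(f"pics/{f}.png"); k=560/w; a=np.linspace(0,2*np.pi,40)
    for r,z in((.025,0),(.027,.042)):
        W=t+np.c_[r*np.cos(a),r*np.sin(a),np.full(40,z-off)]
        q=(proj(n,W)-[x0,y0]+.5)*k-.5; cv2.polylines(im,[np.int32(q)],True,(0,0,255),1,cv2.LINE_AA)
    cv2.imwrite(f"pics/{g}.png",im)
E
python3 ov2.py .149; python3 -c "
import cv2,numpy as np
cv2.imwrite('pics/g5.png',np.hstack([cv2.imread('pics/g3.png')[180:400,150:450],cv2.imread('pics/g4.png')[280:500,150:450]]))"
```

```text
(no output)
```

View pics/g5.png

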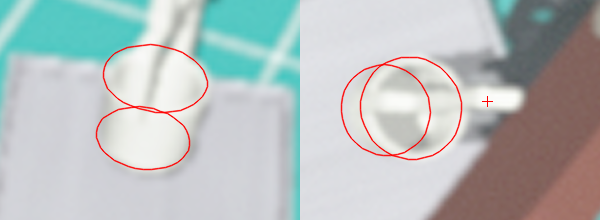

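>>> jog_arm(deltas=[[[0,0,0],[0,0.003,0.008],0.004],[[0,0,0],[0,0.003,0.016],0.004],[[0,0,0],[0,0.003,0.019],0.004],[[0,0,0],[0,0.003,0.019],0.004],[[0,0,0],[0,0.003,0.019],0.004]])

```text
t: 23.97
tool_pos: [0.4346, -0.3128, 0.1588]
tool_rot: [-3.139, 0.108, 0.001]
contact_force: [0.6, 0.8, -0.1]
opening: 0.0087
```

>>> jog_arm(deltas=[[[0,0,0],[0,0,0.001],0.004],[[0,0,0],[0,0,0.002],0.004],[[0,0,0],[0,0,0.002],0.004]])

```text
t: 24.22
tool_pos: [0.4348, -0.3131, 0.1574]
tool_rot: [3.14, -0.108, 0.0]
contact_force: [-1.4, 0.1, -0.8]
opening: 0.009
```

>>> jog_arm(deltas=[[[0,0,0],[0,0,0.001],0.004],[[0,0,0],[0,0,0.002],0.004],[[0,0,0],[0,0,0.002],0.004]])

```text
t: 24.47
tool_pos: [0.4347, -0.313, 0.1551]
tool_rot: [-3.14, 0.109, 0.0]
contact_force: [-1.0, -0.1, -0.2]
opening: 0.009
```

>>> jog_arm(deltas=[[[0,0,0],[0,0,0.001],0.004],[[0,0,0],[0,0,0.001],0.004],[[0,0,0],[0,0,0.001],0.004]])

```text
t: 24.72
tool_pos: [0.4348, -0.313, 0.1543]
tool_rot: [-3.14, 0.109, 0.0]
contact_force: [0.2, -0.3, -0.6]
opening: 0.0091
```

>>> jog_arm(deltas=[[[0,0,0],[0,0,0.001],0.004],[[0,0,0],[0,0,0.001],0.004],[[0,0,0],[0,0,0.001],0.004]])

```text
t: 24.97
tool_pos: [0.4349, -0.3132, 0.1536]
tool_rot: [3.139, -0.109, 0.001]
contact_force: [-0.2, -0.9, -0.3]
opening: 0.0089
```

>>> jog_arm(deltas=[[[0,0,0],[0,0,0.001],0.004],[[0,0,0],[0,0,0.001],0.004],[[0,0,0],[0,0,0.001],0.004]])

```text
t: 25.22
tool_pos: [0.4351, -0.3134, 0.1536]
tool_rot: [3.139, -0.108, 0.001]
contact_force: [-0.7, 0.8, 5.5]
opening: 0.0091
```

```bash
python3 crop.py side g1 340 130 120;python3 crop.py top g2 390 190 140; python3 ov2.py .150; python3 -c "
import cv2,numpy as np
cv2.imwrite('pics/g6.png',np.hstack([cv2.imread('pics/g1.png')[0:420,150:450],cv2.imread('pics/g2.png')[180:600,150:450]]))"
```

```text
TCP px crop [333.7 132. ]
TCP px crop [322.  385.8]Traceback (most recent call last):
  File "<string>", line 3, in <module>
    cv2.imwrite('pics/g6.png',np.hstack([cv2.imread('pics/g1.png')[0:420,150:450],cv2.imread('pics/g2.png')[180:600,150:450]]))
                                       ~~~~~~~~~^^^^^^^^^^^^^^^^^^^^^^^^^^^^^^^^^^^^^^^^^^^^^^^^^^^^^^^^^^^^^^^^^^^^^^^^^^^^^^^^^^^^^^^^^^^^^^^^^^^^^^^^^
    return _nx.concatenate(arrs, 1, dtype=dtype, casting=casting)
           ~~~~~~~~~~~~~~~^^^^^^^^^^^^^^^^^^^^^^^^^^^^^^^^^^^^^^^
ValueError: all the input array dimensions except for the concatenation axis must match exactly, but along dimension 0, the array at index 0 has size 420 and the array at index 1 has size 380
```

View pics/g3.png

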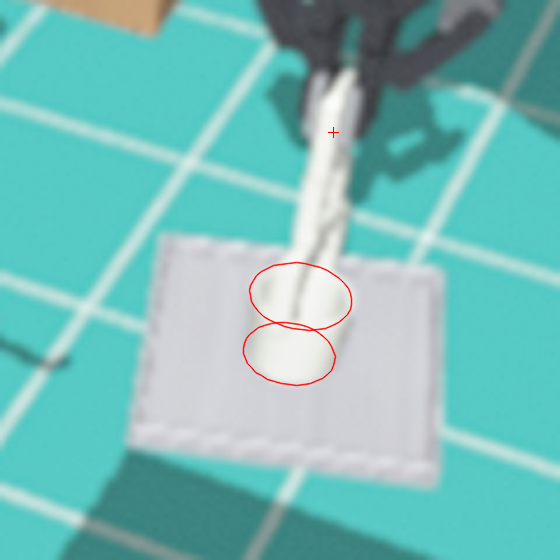

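Scoop is upright, centred in the tray (foot about (290,355) in the crop). Release slowly.

>>> jog_arm(deltas=[[[0,0,0],[0,0,0],0.008],[[0,0,0],[0,0,0],0.01],[[0,0,0],[0,0,0],0.013],[[0,0,0],[0,0,0],0.018],[[0,0,0],[0,0,0],0.026],[[0,0,0],[0,0,0],0.035],[[0,0,0],[0,0,0],0.035],[[0,0,0],[0,0,0],0.035]])

```text
t: 25.98
tool_pos: [0.4347, -0.313, 0.1521]
tool_rot: [-3.139, 0.109, 0.0]
contact_force: [0.0, 0.6, -0.2]
opening: 0.035
```

```bash
python3 crop.py side h1 340 130 120;python3 crop.py top h2 390 190 140
```

```text
TCP px crop [333.7 135.1]
TCP px crop [320.1 386.6]
```

View pics/h1.png

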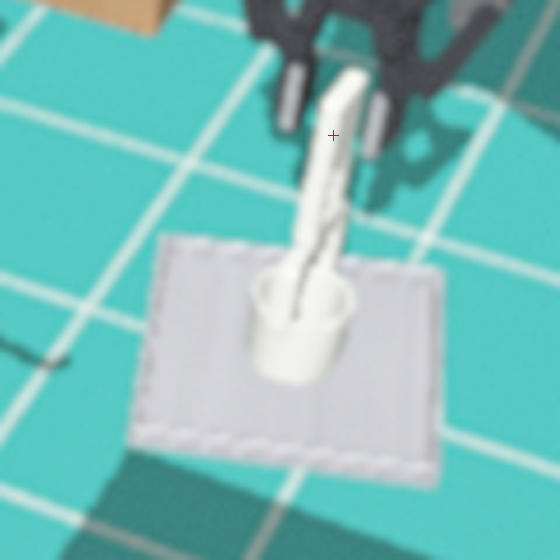

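Standing free. Raise straight up, then clear away to the right.

>>> jog_arm(deltas=[[[0,0,0],[0,0,-0.01],0.035],[[0,0,0],[0,0,-0.03],0.035],[[0,0,0],[0,0,-0.06],0.035],[[0,0,0],[0,0,-0.1],0.035],[[0,0,0],[0,0,-0.13],0.035],[[0,0,0],[-0.03,0.04,-0.13],0.035],[[0,0,0],[-0.06,0.08,-0.13],0.035],[[0,0,0],[-0.08,0.12,-0.13],0.035],[[0,0,0],[-0.08,0.16,-0.13],0.035],[[0,0,0],[-0.08,0.2,-0.13],0.035],[[0,0,0],[-0.08,0.2,-0.13],0.035],[[0,0,0],[-0.08,0.2,-0.13],0.035]])

```text
t: 27.08
tool_pos: [0.3398, -0.5101, 0.2825]
tool_rot: [3.139, -0.114, -0.001]
contact_force: [-0.6, 0.2, 0.1]
opening: 0.0348
```

```bash
python3 - <<'E'
from station import *
import cv2
for n in("side","top"): cv2.imwrite(f"pics/{n}9.png",get_image(n)[:,:,::-1])
t=cv2.imread("pics/top9.png"); cv2.imwrite("pics/t9.png",cv2.resize(t[150:270,230:390],None,fx=5,fy=5,interpolation=2))
print(ctrl.get_obs()["contact_force"])
E
```

```text
[-0.0007515   0.33688388  0.23766209]
```

View pics/side9.png

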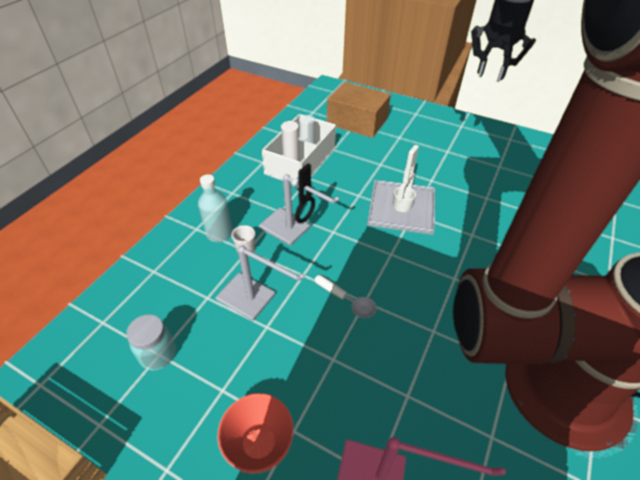

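View pics/top9.png

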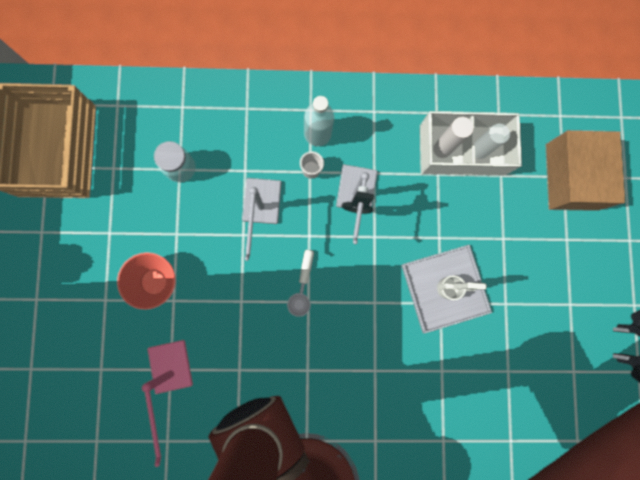

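View pics/t9.png

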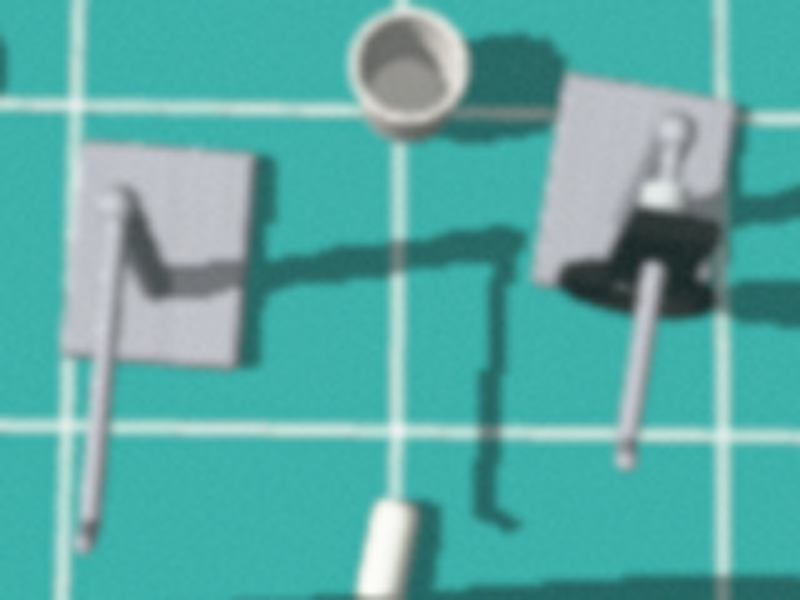

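```bash
python3 -c "
from station import job; print(job.finish_job())"
```

```text
the job is handed in; nothing more can be done
None
```

The job is done and handed in at about 27 s, but I could not see the stop itself at the end.

- **Teether:** I hung it on the spare hook and pushed the stop about 20 mm. The push rose from about 4.5 N while the stop slid to about 9.5 N at the end, which is in the range you gave for home. I then backed off, lowered the teether onto the bar and let go.
- **Scoop:** I took it off its hook and lowered it near the centre of the tray until the floor carried about 5.5 N. Only then did I open the fingers. It stood upright.

**Last checks:** The final pictures show the teether hanging on the spare bar, the scoop standing in the tray, the crowded hook empty and the bystanders apparently where they were. The arm was clear and the force near zero.

**What went less well:**
- **Lift error:** While taking the teether off, a jog mistake lifted it 20 mm too far. It slipped about 7 mm in the grip. I measured the slip in the side picture, allowed for it, and later confirmed it by touching down on the bar; it stayed firmly held.
- **Stop not seen:** The teether hides the stop in the final pictures, so its home position rests on the force and the distance pushed.

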